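# Grade the power tubes on the shelf tray

## Robot

A 7-joint arm with a two-finger parallel gripper is mounted at the origin on the work surface. World frame = base frame: x ahead of the robot, y to its left, z up, the work surface at z = 0. Lengths are in mm, angles in rad, forces in N, time in s.
With the tool pointing down it reaches from about 400 to 850 mm from the base axis. Payload 6.9 kg.
Tool frame: the origin (TCP) lies at the very end of the fingers, on their centre line; the grasp point (between the pads) lies 19 mm behind it; z points along the fingers, y is the line along which they close (so a half turn about z gives the same grasp; the last joint's range is limited). The gripper opens to 85 mm and grips with 20 to 120 N. Pads are 22 mm wide; open, the fingers measure 114 mm over their backs; the gripper's body (76 mm by 85 mm) begins 54 mm behind the grasp point. The pads swing forward as they close: fully open they stand 13 mm farther back than shut.
Start: joints at [1.361, 0.507, -0.238, 1.5, 0.126, 1.149, -0.155], TCP at [194.081, -594.091, 231.275] pointing down, gripper open.
Joint ranges: [-3.08, 3.08], [-0.24, 2.05], [-1.43, 1.35], [0, 2.5], [-1.52, 4.66], [0.17, 1.96], [-2.89, 2.89]. Speed limits (rad/s): [2.39, 2.39, 3.14, 3.14, 3.14, 3.14, 3.14].

## Interface

Orientations are given as a unit quaternion [x, y, z, w].
In Python, from bench import arm gives the robot as it stands. The module is installed in compiled form; this text tells all that it offers.
- The arm moves only by the tool arm_command, never from a script. Its argument "moves" is a list of rows, each an object of numbers: "rx", "ry", "rz": the turn, a rotation vector about the tool's x, y, z in degrees; "tx", "ty", "tz": the shift along the tool's x, y, z in cm; "grip": the opening, from 0 (shut) to 1 (fully open). A call has 1 to 12 rows; each row shifts and turns the commanded pose from where the row before left it, along the tool's axes as they then stand; what a row does not reach is not made up. A row lasts 1/10 s, in which the tool goes at most 50 mm and 8.59 degrees, less where a joint would pass 70% of its speed; a pose out of reach is approached as far as the arm can. A call is refused whole if a number of a shift passes 5 or a number of a turn 8.59, either way. A call with a gripper value outside its range is refused whole. The fingers move at their own pace and stop on an object; "grip_force" is the grip in N (left out, the last holds). Time passes only in rows, so rows that do not move let the fingers close. It gives the time, the measured TCP pose, the force, the opening and the grip force at its end, in the units of the state.
- arm.get_state(): the state, without advancing time (a new reading comes with each control period).
- arm.read_camera(name): name is "side" or "top" or "wrist"; returns a dict with "image" (420x560x3 uint8, blue, green, red), "range_z" (420x560 float32, mm along the optical axis (not along the pixel's ray), 0 where there is no reading), "mtx" (3x3 intrinsics, pixels), "extrinsics" (4x4, takes a point from camera to world coordinates). Camera axes: x right, y up, looking along -z (the intrinsics and any distortion apply to the point x, -y, -z); pixel columns grow to the right and rows downward; lengths in mm; the calibration is good to about 2 mm. A picture is of the moment at which its call begins.
- arm.finish_job(): hands the job in; it is judged then, once.
The state is a dict: "clock": time; "q": joint angles; "qvel": joint speeds; "effort": joint torques, N m; "tcp_pos": TCP position; "ee_rot": TCP orientation; "force": force on the tool from outside, world axes, zero at the start; "ft_torque": the same for the moment, N m; "gripper_width": opening from 0.0 (shut) to 1.0 (fully open); "gripper_force": force on a finger pad.
Only numpy, scipy, OpenCV 4.12 (cv2) and the standard library are available. Lean on these libraries where they do the work, as an engineer would, in place of code of your own. Each camera call takes 0.05 s, during which the arm holds its last target. There are 200 camera calls.

## Task

Stand the four metal-ceramic power tubes from the blue mat upright on the four round seats of the white shelf tray, one centred on each seat, in order of height: the shortest on the seat next to the tray's handle and the tallest at the far end, so that all can be seen once the tray is back on its shelf. Set each one down rather than dropping it, knock none over, and leave the glass tube where it stands.

Things in the scene. Friction and masses are not known exactly. Their poses are not given: they have to be found in the camera images.
- tube_a_mid (a point): The shortest of the four metal-ceramic power tubes: 54 mm tall, upright and round, loose. Its upper part is a bare-metal cooler of radial fins, 38 mm across, to be gripped, which reaches from 2.7 mm to 27 mm above this point; below it come white ceramic and metal rings, and a flat metal foot 27 mm across. The point is on its axis half-way up, 27 mm above the underside and 27 mm below the top; z is up along the axis, its yaw means nothing.
- tube_b_mid (a point): The second shortest of the four metal-ceramic power tubes: 70 mm tall, upright and round, loose. Its upper part is a bare-metal cooler of radial fins, 44 mm across, to be gripped, which reaches from 3.5 mm to 35 mm above this point; below it come white ceramic and metal rings, and a flat metal foot 32 mm across. The point is on its axis half-way up, 35 mm above the underside and 35 mm below the top; z is up along the axis, its yaw means nothing.
- tube_c_mid (a point): The second tallest of the four metal-ceramic power tubes: 86 mm tall, upright and round, loose. Its upper part is a bare-metal cooler of radial fins, 50 mm across, to be gripped, which reaches from 4.3 mm to 43 mm above this point; below it come white ceramic and metal rings, and a flat metal foot 36 mm across. The point is on its axis half-way up, 43 mm above the underside and 43 mm below the top; z is up along the axis, its yaw means nothing.
- tube_d_mid (a point): The tallest of the four metal-ceramic power tubes: 102 mm tall, upright and round, loose. Its upper part is a bare-metal cooler of radial fins, 56 mm across, to be gripped, which reaches from 5.1 mm to 51 mm above this point; below it come white ceramic and metal rings, and a flat metal foot 40 mm across. The point is on its axis half-way up, 51 mm above the underside and 51 mm below the top; z is up along the axis, its yaw means nothing.
- seat_1: Seat 1 of 4 in the tray: a flat round black rubber disc, 62 mm across and 4 mm thick, with a thin grey ring marked on it. Fixed; its top has no rim or recess. Origin at the centre of its underside, so a tube stands 4 mm above it. The four equal seats lie in one straight row, 78 mm from centre to centre, numbered along the row, in a white tray 86 mm wide and 380 mm long with 12 mm high long sides; x of its frame runs along the row from seat 1 to seat 4.
- seat_2: Seat 2 of 4 in the tray: a flat round black rubber disc, 62 mm across and 4 mm thick, with a thin grey ring marked on it. Fixed; its top has no rim or recess. Origin at the centre of its underside, so a tube stands 4 mm above it. The four equal seats lie in one straight row, 78 mm from centre to centre, numbered along the row, in a white tray 86 mm wide and 380 mm long with 12 mm high long sides; x of its frame runs along the row from seat 1 to seat 4.
- seat_3: Seat 3 of 4 in the tray: a flat round black rubber disc, 62 mm across and 4 mm thick, with a thin grey ring marked on it. Fixed; its top has no rim or recess. Origin at the centre of its underside, so a tube stands 4 mm above it. The four equal seats lie in one straight row, 78 mm from centre to centre, numbered along the row, in a white tray 86 mm wide and 380 mm long with 12 mm high long sides; x of its frame runs along the row from seat 1 to seat 4.
- seat_4: Seat 4 of 4 in the tray: a flat round black rubber disc, 62 mm across and 4 mm thick, with a thin grey ring marked on it. Fixed; its top has no rim or recess. Origin at the centre of its underside, so a tube stands 4 mm above it. The four equal seats lie in one straight row, 78 mm from centre to centre, numbered along the row, in a white tray 86 mm wide and 380 mm long with 12 mm high long sides; x of its frame runs along the row from seat 1 to seat 4.
- handle: The tray's pull handle: an upright steel bow with a black grip across one end of the tray, 76 mm wide, its top 58 mm above its origin. Fixed. It may be at either end: beyond seat 1 or beyond seat 4, 68 mm from that seat's centre, in line with the row; the other end has only a low plain edge. Origin at the middle of its foot, on the tray's floor.
- glass_tube_mid (a point): A glass tube with a black base, 44 mm across and 84 mm tall, loose, upright among the power tubes on the blue mat. It is not part of the job and is to be left alone. The point is on its axis half-way up, 42 mm above the underside.
Not all that is in view belongs to the job. Leave any orange look-alike of the part that bears tube_a_mid alone. What is shaped like the part that bears tube_b_mid but green is not meant.

How it is judged (in metres and radians):
At the end, for the whole second after the job is handed in: All four tubes stand released and at rest on the seats in order of height, shortest next to the handle: axis within 12 mm of the seat centre, foot on the seat (height within 4 mm), leaning under 0.1 rad; the glass tube within 20 mm of its start (angle between each of tube_a_mid, tube_b_mid, tube_c_mid, tube_d_mid's own z axis and vertical below 0.1 rad and linear speed of each of tube_a, tube_b, tube_c, tube_d below 0.02 m/s and angular speed of each of tube_a, tube_b, tube_c, tube_d below 0.2 rad/s and distance of glass_tube_mid from where it was at the start of the episode below 0.02 m and ((horizontal distance between handle and seat_1 below 0.1 m and horizontal distance between tube_a_mid and seat_1 below 0.012 m and z of tube_a_mid in the frame of seat_1 between 0.027 and 0.035 m and horizontal distance between tube_b_mid and seat_2 below 0.012 m and z of tube_b_mid in the frame of seat_2 between 0.035 and 0.043 m and horizontal distance between tube_c_mid and seat_3 below 0.012 m and z of tube_c_mid in the frame of seat_3 between 0.043 and 0.051 m and horizontal distance between tube_d_mid and seat_4 below 0.012 m and z of tube_d_mid in the frame of seat_4 between 0.051 and 0.059 m) or (horizontal distance between handle and seat_4 below 0.1 m and horizontal distance between tube_a_mid and seat_4 below 0.012 m and z of tube_a_mid in the frame of seat_4 between 0.027 and 0.035 m and horizontal distance between tube_b_mid and seat_3 below 0.012 m and z of tube_b_mid in the frame of seat_3 between 0.035 and 0.043 m and horizontal distance between tube_c_mid and seat_2 below 0.012 m and z of tube_c_mid in the frame of seat_2 between 0.043 and 0.051 m and horizontal distance between tube_d_mid and seat_1 below 0.012 m and z of tube_d_mid in the frame of seat_1 between 0.051 and 0.059 m))); the robot touches nothing.
It fails at once if the glass tube is shifted by more than 20 mm or knocked over (distance of glass_tube_mid from where it was at the start of the episode above 0.02 m or angle between glass_tube_mid's own z axis and vertical above 0.5 rad).
It fails at once if a power tube is knocked over (leans more than 45 degrees) (angle between any of tube_a_mid, tube_b_mid, tube_c_mid, tube_d_mid's own z axis and vertical above 0.79 rad).
It fails at once if a power tube is dropped or thrown: it moves faster than 0.6 m/s while the fingers do not hold it (a fall of about 18 mm) ((linear speed of tube_a above 0.6 m/s and contact force between the fingers and tube_a below 0.2 N) or (linear speed of tube_b above 0.6 m/s and contact force between the fingers and tube_b below 0.2 N) or (linear speed of tube_c above 0.6 m/s and contact force between the fingers and tube_c below 0.2 N) or (linear speed of tube_d above 0.6 m/s and contact force between the fingers and tube_d below 0.2 N)).
It also fails if it takes over 120 s, if anything falls off the work surface, if the arm or the gripper's body presses on something with over 40 N, if the wrist force passes 120 N, or if a joint passes its speed limit or range.

## Working session

There is one attempt and no reset: what is moved stays moved. The work goes in short steps, Python scripts to look and compute and a tool call to move; the robot and the scene stay as the last step left them, time stands still between calls to the robot, and variables do not carry over. Pictures are saved under pics/ and viewed, at most 14 in all, crops included, and the job is handed in when it is done.

Besides the shell and the picture viewer there is one more tool, called after "Call:" as name(argument=value, ...), one argument or row to a line, values as JSON. arm_command: Moves the arm, as the interface text tells. Its arguments: {"type":"object","properties":{"moves":{"type":"array"},"grip_force":{"type":"number"}},"required":["moves"]}

```bash
mkdir -p pics
cat > h.py <<'E'
import numpy as np, cv2
from bench import arm
def cam(n):
    r=arm.read_camera(n); return r
def pts(r):
    K=np.array(r["mtx"]);E=np.array(r["extrinsics"]);z=r["range_z"].astype(float)
    v,u=np.mgrid[:z.shape[0],:z.shape[1]]
    x=(u-K[0,2])/K[0,0]*z; y=(v-K[1,2])/K[1,1]*z
    P=np.stack([x,-y,-z,np.ones_like(z)],-1)@E.T
    P=P[...,:3]; P[z<=0]=np.nan
    return P
E
python3 - <<'E'
from h import *
for n in ("top","side"):
    r=cam(n); cv2.imwrite(f"pics/{n}0.png",r["image"]); np.savez(f"{n}0.npz",**r)
    print(n,np.round(r["mtx"],1).tolist(),np.round(r["extrinsics"],2).tolist(),r.keys())
s=arm.get_state();print(s)
E
```

```text
top [[507.7, 0.0, 273.6], [0.0, 507.7, 202.2], [0.0, 0.0, 1.0]] [[-0.03, 0.99, -0.13, 390.61], [-1.0, -0.03, 0.01, -27.68], [0.0, 0.13, 0.99, 1273.56], [0.0, 0.0, 0.0, 1.0]] dict_keys(['image', 'range_z', 'mtx', 'extrinsics'])
side [[436.8, 0.0, 276.3], [0.0, 436.8, 211.5], [0.0, 0.0, 1.0]] [[-0.89, 0.34, -0.31, 227.64], [-0.46, -0.68, 0.57, 535.92], [-0.02, 0.65, 0.76, 826.01], [0.0, 0.0, 0.0, 1.0]] dict_keys(['image', 'range_z', 'mtx', 'extrinsics'])
{'clock': 0.1, 'q': array([ 1.36049411,  0.50826296, -0.23753167,  1.50098962,  0.12569665,
        1.14893305, -0.15480007]), 'qvel': array([ 4.57652703e-04, -2.89515692e-04,  1.34824395e-04, -1.41642534e-03,
       -5.54632139e-04, -5.21075091e-05,  2.25405422e-03]), 'effort': array([-4.77888883e-03, -6.21840549e+01, -2.19454117e+00, -2.50205398e+01,
        1.25612432e-02,  7.76732981e-03,  9.74243704e-06]), 'tcp_pos': array([ 193.90553839, -593.69652926,  230.52583751]), 'ee_rot': array([ 9.87558751e-01,  1.57248432e-01, -1.38897583e-04, -7.90494011e-04]), 'force': array([-0.42004867,  0.13339268, -0.14347924]), 'ft_torque': array([0.02852107, 0.05141145, 0.0066725 ]), 'gripper_force': 0.0, 'gripper_width': 1.0035751946236664}
```

View pics/top0.png

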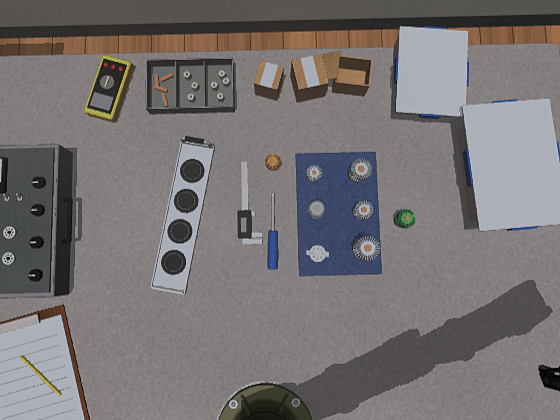

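View pics/side0.png

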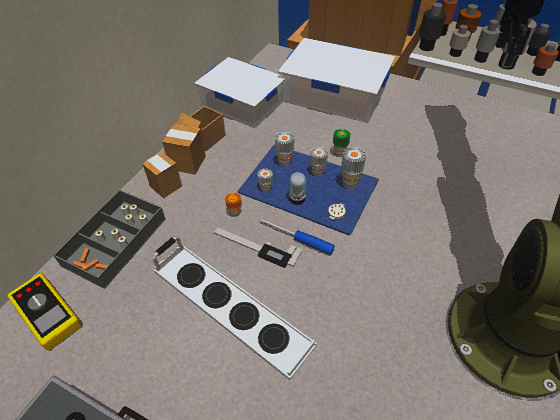

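The top view shows the tray with its handle at (195,140) and seats at (192,170), (186,201), (180,231) and (174,262). On the mat are silver tubes at (314,173), (363,210), (361,169) and (367,247). The glass tube is at (317,209) and a white socket at (318,254). Both views show an orange look-alike at (273,161) and a green one at (404,217), which are not part of the job.

Run:
```python
from h import *
for n in ("top","side"):
    r=dict(np.load(f"{n}0.npz")); P=pts(r); im=r["image"]
    print(n,"table z",np.nanmedian(P[...,2]))
    m=((P[...,2]>15)&(P[...,2]<140)&(P[...,0]>350)&(P[...,0]<800)&(P[...,1]>-400)&(P[...,1]<300)).astype(np.uint8)
    k,l,st,c=cv2.connectedComponentsWithStats(m)
    for i in range(1,k):
        if st[i,4]<25: continue
        q=P[l==i]; zt=np.percentile(q[:,2],97); t=q[q[:,2]>zt-5]
        (cx,cy),rad=cv2.minEnclosingCircle(t[:,:2].astype(np.float32))
        print(np.round(c[i]),st[i,4],"ztop %.0f"%zt,"ctr",np.round([cx,cy]),"r %.0f"%rad, "mean",np.round(t[:,:2].mean(0)))
    # seats: black blobs at z~<15 near tray
    K=r["mtx"];E=r["extrinsics"]
    d=((im.max(2)<75)).astype(np.uint8)
    d=cv2.morphologyEx(d,cv2.MORPH_CLOSE,np.ones((3,3)))
    cs,_=cv2.findContours(d,cv2.RETR_EXTERNAL,cv2.CHAIN_APPROX_NONE)
    for c in cs:
        if not 200<cv2.contourArea(c)<1500: continue
        (u,v),ax,a=cv2.fitEllipse(c)
        dr=E[:3,:3]@np.array([(u-K[0,2])/K[0,0],-(v-K[1,2])/K[1,1],-1]); o=E[:3,3]
        zz=P[int(v),int(u),2]; p=o+dr*(6-o[2])/dr[2]
        print("dark",round(u),round(v),np.round(ax),"z %.0f"%zz,np.round(p,1))
r=np.load("top0.npz");cv2.imwrite("pics/c.png",cv2.resize(r["image"][130:300,140:430],None,fx=2.7,fy=2.7,interpolation=cv2.INTER_CUBIC))
```

```text
top table z 0.6743972894200851
[407. 107.] 663 ztop 92 ctr [ 774. -371.] r 39 mean [ 777. -370.]
[191. 109.] 414 ztop 48 ctr [799. 167.] r 109 mean [796. 160.]
[195. 141.] 207 ztop 67 ctr [710. 153.] r 31 mean [708. 155.]
[272. 162.] 198 ztop 57 ctr [653. -36.] r 19 mean [653. -36.]
[359. 171.] 398 ztop 97 ctr [ 619. -245.] r 25 mean [ 621. -244.]
[313. 174.] 203 ztop 65 ctr [ 620. -136.] r 19 mean [ 620. -135.]
[316. 209.] 293 ztop 92 ctr [ 531. -138.] r 18 mean [ 531. -138.]
[362. 210.] 291 ztop 82 ctr [ 524. -248.] r 22 mean [ 524. -249.]
[405. 219.] 305 ztop 73 ctr [ 502. -352.] r 22 mean [ 502. -352.]
[272. 250.] 385 ztop 29 ctr [437. -32.] r 47 mean [435. -30.]
[365. 248.] 499 ztop 113 ctr [ 433. -247.] r 27 mean [ 432. -248.]
[317. 253.] 181 ztop 24 ctr [ 426. -140.] r 20 mean [ 425. -142.]
dark 550 376 [20. 28.] z 322 [ 116.1 -692.6    6. ]
dark 173 262 [23. 24.] z 8 [414.8 216.    6. ]
dark 179 231 [23. 24.] z 11 [491.2 200.1   6. ]
dark 244 224 [14. 32.] z 8 [504.6  37.9   6. ]
dark 186 200 [23. 23.] z 7 [567.6 184.4   6. ]
dark 192 170 [22. 23.] z 8 [644.2 168.6   6. ]
dar
[... 751 characters left out ...]
30. 247.] 842 ztop 46 ctr [798. 172.] r 110 mean [796. 181.]
[278. 226.] 28 ztop 19 ctr [530. -27.] r 22 mean [531. -28.]
[313. 241.] 386 ztop 27 ctr [437. -28.] r 48 mean [435. -25.]
[167. 251.] 351 ztop 65 ctr [708. 159.] r 30 mean [708. 158.]
[292. 368.] 43 ztop 27 ctr [353. 258.] r 14 mean [353. 260.]
dark 273 338 [29. 30.] z 11 [414.3 219.2   6. ]
dark 244 316 [27. 29.] z 8 [490.8 203.4   6. ]
dark 216 295 [25. 28.] z 10 [567.2 187.4   6. ]
dark 191 275 [23. 27.] z 9 [643.9 172.1   6. ]
dark 274 255 [16. 36.] z 13 [503.9  42.5   6. ]
dark 349 174 [21. 28.] z 67 [ 446.2 -275.6    6. ]
dark 198 148 [15. 40.] z 59 [ 865.1 -186.1    6. ]
dark 468 22 [22. 29.] z -93 [  338.  -1246.1     6. ]
```

View pics/c.png

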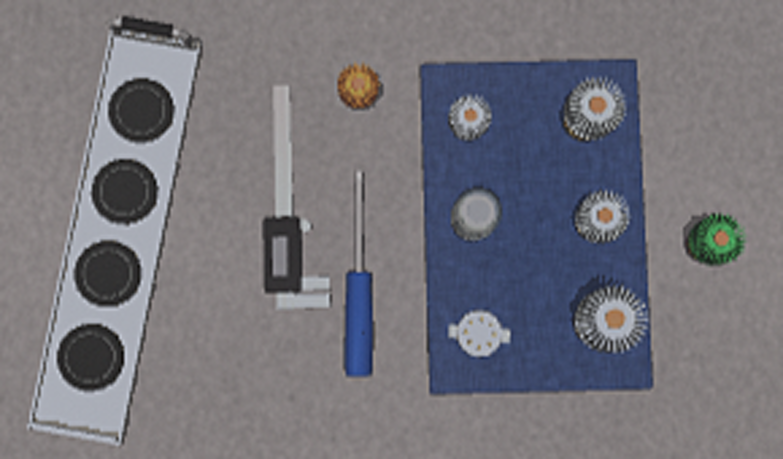

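The enlarged crop confirms four silver tubes with copper centres: a at (470,115), b at (603,215), c at (597,105) and d at (613,318). Their measured radii of 19, 22, 25 and 27 mm match the description, as do their heights in order. The handle is next to the upper seat at about (644,170). I'll turn the tool square to the tray row and move over d.

Call:
arm_command(
  moves=[
    {"rz":8.5},
    {"rz":8.5},
    {"rz":8.5},
    {"rz":4.3},
    {"tx":1.6,"ty":-3.9},
    {"tx":1.6,"ty":-3.9},
    {"tx":1.6,"ty":-3.9},
    {"tx":1.6,"ty":-3.9},
    {"tx":1.6,"ty":-3.9},
  ],
  grip_force=50,
)

```text
invalid input at $.moves[0]: expected keys rx, ry, rz, tx, ty, tz, grip
```

Call:
arm_command(
  moves=[
    {"tx":1.6,"ty":-3.9},
    {"tx":1.6,"ty":-3.9},
    {"tx":1.6,"ty":-3.9},
    {"tx":1.6,"ty":-3.9},
    {"tx":1.6,"ty":-3.9},
    {},
    {},
  ],
)

```text
invalid input at $.moves[0]: expected keys rx, ry, rz, tx, ty, tz, grip
```

```bash
cat >> h.py <<'E'
from scipy.spatial.transform import Rotation as R
def goto(x,y,z,yaw=-11.7):
    s=arm.get_state(); r=R.from_quat(s["ee_rot"]); M=r.as_matrix()
    a=np.radians(yaw); T=np.array([[np.cos(a),np.sin(a),0],[np.sin(a),-np.cos(a),0],[0,0,-1]])
    print("t %.1f"%s["clock"],"pos",np.round(s["tcp_pos"],1),"w %.3f"%s["gripper_width"],"f",round(float(s["gripper_force"]),1),"F",np.round(s["force"],1),
     "| cm",np.round(T.T@(np.array([x,y,z])-s["tcp_pos"])/10,2),"rot deg",np.round(np.degrees((r.inv()*R.from_matrix(T)).as_rotvec()),2))
E
python3 - <<'E'
from h import *
goto(433,-246,75)
for n in("top","side"):
    P=pts(dict(np.load(n+"0.npz")))
    def med(x,y,rr):
        m=np.hypot(P[...,0]-x,P[...,1]-y)<rr; return round(float(np.nanmedian(P[m][:,2])),1)
    print(n,"mat",med(480,-190,20),med(575,-190,20),"table",med(570,-70,15),"seats",[med(*p,20) for p in((644,170),(567,186),(491,202),(415,217))])
r=cam("wrist");cv2.imwrite("pics/w1.png",r["image"]);P=pts(r)
m=((P[...,2]>15)&(P[...,2]<125)).astype(np.uint8)
k,l,st,c=cv2.connectedComponentsWithStats(m)
for i in range(1,k):
    if st[i,4]<200: continue
    q=P[l==i]; zt=np.percentile(q[:,2],97); t=q[q[:,2]>zt-5]
    (cx,cy),rad=cv2.minEnclosingCircle(t[:,:2].astype(np.float32))
    print(np.round(c[i]),st[i,4],"zt %.0f"%zt,np.round([cx,cy,rad],1))
E
```

```text
t 0.1 pos [ 193.9 -593.7  230.5] w 1.004 f 0.0 F [-0.4  0.1 -0.1] | cm [ 16.36 -38.9   15.55] rot deg [-0.09  0.03 29.79]
top mat 7.6 8.0 table -0.1 seats [10.1, 9.8, 9.6, 9.6]
side mat 7.2 7.8 table -0.4 seats [9.8, 10.1, 10.0, 10.1]
```

View pics/w1.png

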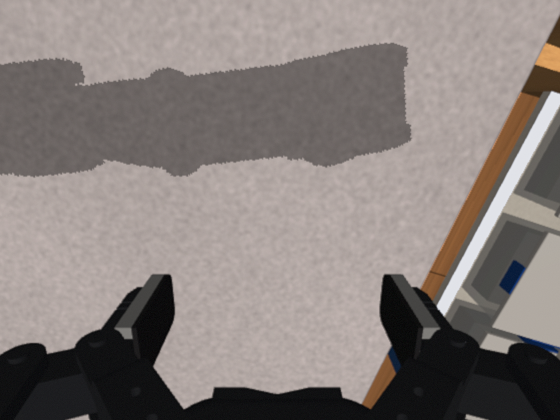

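All seven keys are required in every row, and the arm hasn't moved yet: the wrist picture shows only empty bench and the two fingers. The mat is at z≈8 and the seat tops at z≈10.

Call:
arm_command(
  moves=[
    {"rx":0,"ry":0,"rz":8.5,"tx":0,"ty":0,"tz":0,"grip":1},
    {"rx":0,"ry":0,"rz":8.5,"tx":0,"ty":0,"tz":0,"grip":1},
    {"rx":0,"ry":0,"rz":8.5,"tx":0,"ty":0,"tz":0,"grip":1},
    {"rx":0,"ry":0,"rz":4.3,"tx":0,"ty":0,"tz":0,"grip":1},
    {"rx":0,"ry":0,"rz":0,"tx":1.6,"ty":-3.9,"tz":0,"grip":1},
    {"rx":0,"ry":0,"rz":0,"tx":1.6,"ty":-3.9,"tz":0,"grip":1},
    {"rx":0,"ry":0,"rz":0,"tx":1.6,"ty":-3.9,"tz":0,"grip":1},
    {"rx":0,"ry":0,"rz":0,"tx":1.6,"ty":-3.9,"tz":0,"grip":1},
    {"rx":0,"ry":0,"rz":0,"tx":1.6,"ty":-3.9,"tz":0,"grip":1},
    {"rx":0,"ry":0,"rz":0,"tx":0,"ty":0,"tz":0,"grip":1},
  ],
  grip_force=50,
)

```text
clock: 1.15
tcp_pos: [316.2, -413.9, 231.5]
ee_rot: [0.995, -0.098, 0.001, -0.001]
force: [0.6, -0.2, 0.5]
gripper_width: 1.0
gripper_force: 0.0
```

Call:
arm_command(
  moves=[
    {"rx":0,"ry":0,"rz":0,"tx":2.0,"ty":-4.7,"tz":0,"grip":1},
    {"rx":0,"ry":0,"rz":0,"tx":2.0,"ty":-4.7,"tz":0,"grip":1},
    {"rx":0,"ry":0,"rz":0,"tx":2.0,"ty":-4.7,"tz":0,"grip":1},
    {"rx":0,"ry":0,"rz":0,"tx":2.0,"ty":-4.7,"tz":0,"grip":1},
    {"rx":0,"ry":0,"rz":0,"tx":0,"ty":0,"tz":0,"grip":1},
    {"rx":0,"ry":0,"rz":0,"tx":0,"ty":0,"tz":0,"grip":1},
  ],
)

```text
clock: 1.75
tcp_pos: [426.5, -254.2, 231.2]
ee_rot: [0.995, -0.1, -0.0, -0.0]
force: [-0.1, -1.0, -0.8]
gripper_width: 1.004
gripper_force: 0.0
```

```bash
cat >> h.py <<'E'
def tubes(name="wrist",pic=None,lo=15,hi=125):
    r=cam(name); P=pts(r)
    if pic: cv2.imwrite(f"pics/{pic}.png",r["image"])
    m=((P[...,2]>lo)&(P[...,2]<hi)).astype(np.uint8)
    k,l,st,c=cv2.connectedComponentsWithStats(m)
    for i in range(1,k):
        if st[i,4]<150: continue
        q=P[l==i]; zt=np.percentile(q[:,2],97); t=q[q[:,2]>zt-5]
        (cx,cy),rad=cv2.minEnclosingCircle(t[:,:2].astype(np.float32))
        if rad<40: print(np.round(c[i]),st[i,4],"zt %.0f"%zt,np.round([cx,cy,rad],1))
E
python3 - <<'E'
from h import *
goto(433,-246,81)
tubes(pic="w2")
E
```

```text
t 1.8 pos [ 426.5 -254.2  231.2] w 1.004 f 0.0 F [-0.1 -1.  -0.8] | cm [ 0.47 -0.93 15.02] rot deg [-0.    0.01  0.18]
[92.  3.] 296 zt 61 [ 602.2 -131.8    7.8]
[546.  34.] 1860 zt 47 [ 502.3 -509.2   27.4]
[245.  72.] 2455 zt 79 [ 523.7 -247.2   22.1]
[372.  74.] 2637 zt 71 [ 501.5 -350.3   22.2]
[115.  93.] 3467 zt 91 [ 530.2 -136.6   17.7]
[266. 188.] 4082 zt 110 [ 431.9 -245.5   28.2]
[169. 197.] 1206 zt 23 [ 425.5 -138.8   20.1]
```

View pics/w2.png

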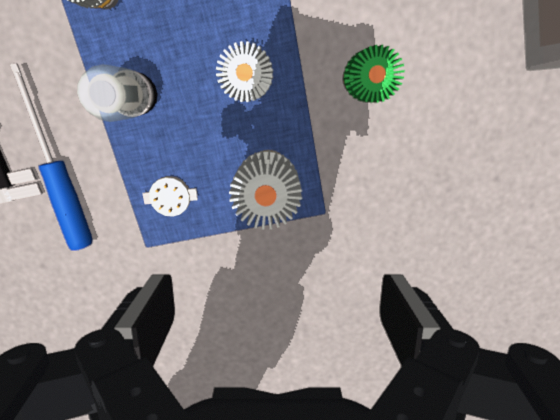

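Wrist view: d is at (266,188) with b behind it at (245,72), the glass tube at (115,93) and the socket at (169,197). It puts d at (432,-245.5), which agrees with the other views, so I'll descend and grip it.

Call:
arm_command(
  moves=[
    {"rx":0,"ry":0,"rz":0.2,"tx":0.4,"ty":-0.95,"tz":0,"grip":1},
    {"rx":0,"ry":0,"rz":0,"tx":0,"ty":0,"tz":2.0,"grip":1},
    {"rx":0,"ry":0,"rz":0,"tx":0,"ty":0,"tz":3.5,"grip":1},
    {"rx":0,"ry":0,"rz":0,"tx":0,"ty":0,"tz":3.5,"grip":1},
    {"rx":0,"ry":0,"rz":0,"tx":0,"ty":0,"tz":3.5,"grip":1},
    {"rx":0,"ry":0,"rz":0,"tx":0,"ty":0,"tz":2.7,"grip":1},
    {"rx":0,"ry":0,"rz":0,"tx":0,"ty":0,"tz":1.5,"grip":1},
    {"rx":0,"ry":0,"rz":0,"tx":0,"ty":0,"tz":0,"grip":1},
    {"rx":0,"ry":0,"rz":0,"tx":0,"ty":0,"tz":0,"grip":0.75},
    {"rx":0,"ry":0,"rz":0,"tx":0,"ty":0,"tz":0,"grip":0.6},
    {"rx":0,"ry":0,"rz":0,"tx":0,"ty":0,"tz":0,"grip":0.5},
    {"rx":0,"ry":0,"rz":0,"tx":0,"ty":0,"tz":0,"grip":0.5},
  ],
)

```text
clock: 3.0
tcp_pos: [432.5, -247.1, 65.5]
ee_rot: [0.995, -0.104, 0.001, 0.001]
force: [-1.7, 0.4, 7.0]
gripper_width: 0.646
gripper_force: 52.3
```

Call:
arm_command(
  moves=[
    {"rx":0,"ry":0,"rz":0,"tx":0,"ty":0,"tz":0,"grip":0.4},
    {"rx":0,"ry":0,"rz":0,"tx":0,"ty":0,"tz":0,"grip":0.4},
    {"rx":0,"ry":0,"rz":0,"tx":0,"ty":0,"tz":0,"grip":0.4},
  ],
)

```text
clock: 3.3
tcp_pos: [432.6, -247.1, 65.6]
ee_rot: [0.995, -0.104, 0.001, 0.001]
force: [-1.0, 0.4, 7.4]
gripper_width: 0.645
gripper_force: 52.3
```

Gripped: opening 0.645, or 55 mm. Lifting and carrying it across.

Call:
arm_command(
  moves=[
    {"rx":0,"ry":0,"rz":0,"tx":0,"ty":0,"tz":-0.5,"grip":0.4},
    {"rx":0,"ry":0,"rz":0,"tx":0,"ty":0,"tz":-1.5,"grip":0.4},
    {"rx":0,"ry":0,"rz":0,"tx":0,"ty":0,"tz":-3,"grip":0.4},
    {"rx":0,"ry":0,"rz":0,"tx":0,"ty":0,"tz":-3,"grip":0.4},
    {"rx":0,"ry":0,"rz":0,"tx":0,"ty":0,"tz":-3,"grip":0.4},
    {"rx":0,"ry":0,"rz":0,"tx":0,"ty":0,"tz":-1.5,"grip":0.4},
    {"rx":0,"ry":0,"rz":0,"tx":0,"ty":0,"tz":0,"grip":0.4},
    {"rx":0,"ry":0,"rz":0,"tx":0,"ty":-1.5,"tz":0,"grip":0.4},
    {"rx":0,"ry":0,"rz":0,"tx":0,"ty":-3,"tz":0,"grip":0.4},
    {"rx":0,"ry":0,"rz":0,"tx":-0.5,"ty":-3.5,"tz":0,"grip":0.4},
    {"rx":0,"ry":0,"rz":0,"tx":-1,"ty":-3.5,"tz":0,"grip":0.4},
    {"rx":0,"ry":0,"rz":0,"tx":-1,"ty":-3.5,"tz":0,"grip":0.4},
  ],
)

```text
clock: 4.5
tcp_pos: [437.2, -93.2, 188.0]
ee_rot: [0.995, -0.104, -0.001, -0.0]
force: [0.7, 0.5, -5.4]
gripper_width: 0.641
gripper_force: 54.2
```

Call:
arm_command(
  moves=[
    {"rx":0,"ry":0,"rz":0,"tx":-1,"ty":-3.5,"tz":0,"grip":0.4},
    {"rx":0,"ry":0,"rz":0,"tx":-1,"ty":-3.5,"tz":0,"grip":0.4},
    {"rx":0,"ry":0,"rz":0,"tx":-1,"ty":-3.5,"tz":0,"grip":0.4},
    {"rx":0,"ry":0,"rz":0,"tx":-1,"ty":-3.5,"tz":0,"grip":0.4},
    {"rx":0,"ry":0,"rz":0,"tx":-1,"ty":-3.5,"tz":0,"grip":0.4},
    {"rx":0,"ry":0,"rz":0,"tx":-1,"ty":-3.5,"tz":0,"grip":0.4},
    {"rx":0,"ry":0,"rz":0,"tx":-1,"ty":-3.5,"tz":0,"grip":0.4},
    {"rx":0,"ry":0,"rz":0,"tx":-1,"ty":-3,"tz":0,"grip":0.4},
    {"rx":0,"ry":0,"rz":0,"tx":-0.7,"ty":-1.5,"tz":0,"grip":0.4},
    {"rx":0,"ry":0,"rz":0,"tx":0,"ty":0,"tz":0,"grip":0.4},
    {"rx":0,"ry":0,"rz":0,"tx":0,"ty":0,"tz":0,"grip":0.4},
  ],
)

```text
clock: 5.6
tcp_pos: [412.3, 206.5, 188.3]
ee_rot: [0.995, -0.103, -0.001, 0.001]
force: [-0.5, -0.4, -4.5]
gripper_width: 0.646
gripper_force: 54.3
```

```bash
cat >> h.py <<'E'
def seats(name="wrist",pic=None,z=10,amin=200,amax=20000):
    r=cam(name);K=r["mtx"];E=r["extrinsics"];im=r["image"];P=pts(r)
    if pic: cv2.imwrite(f"pics/{pic}.png",im)
    d=((im.max(2)<75)&(np.abs(P[...,2]-z)<8)).astype(np.uint8)
    d=cv2.morphologyEx(d,cv2.MORPH_CLOSE,np.ones((3,3)))
    cs,_=cv2.findContours(d,cv2.RETR_EXTERNAL,cv2.CHAIN_APPROX_NONE)
    for c in cs:
        if not amin<cv2.contourArea(c)<amax: continue
        (u,v),ax,a=cv2.fitEllipse(c)
        dr=E[:3,:3]@np.array([(u-K[0,2])/K[0,0],-(v-K[1,2])/K[1,1],-1]); o=E[:3,3]
        print("seat px",round(u),round(v),np.round(ax),np.round(o+dr*(z-o[2])/dr[2],1))
E
python3 - <<'E'
from h import *
goto(414.5,217.5,68)
seats(pic="w3"); tubes(hi=180,lo=20); tubes("top",hi=230,lo=20)
E
```

```text
t 5.6 pos [412.3 206.5 188.3] w 0.646 f 54.3 F [-0.5 -0.4 -4.5] | cm [-1.000e-02 -1.130e+00  1.203e+01] rot deg [ 0.1   0.09 -0.16]
seat px 16 263 [ 13. 108.] [385.  476.1  10. ]
seat px 264 179 [55. 66.] [417.2 217.1  10. ]
seat px 264 94 [69. 73.] [490.2 201.6  10. ]
seat px 451 39 [51. 98.] [501.1  42.5  10. ]
seat px 263 14 [36. 77.] [550.1 189.3  10. ]
[275. 215.] 1194 zt 167 [423.7 204.6  20.7]
[  9. 296.] 1167 zt 52 [350.4 476.6  10.3]
[195. 141.] 189 zt 67 [709.4 152.7  30.8]
[272. 162.] 198 zt 57 [652.3 -35.4  18.8]
[359. 171.] 394 zt 97 [ 619.  -244.6   25. ]
[313. 174.] 203 zt 65 [ 619.9 -134.5   18.7]
[316. 209.] 291 zt 93 [ 530.5 -135.5   17.3]
[362. 210.] 290 zt 80 [ 524.1 -248.4   21.9]
[405. 219.] 306 zt 73 [ 502.1 -351.3   21.8]
[265. 411.] 850 zt 113 [65.2 -2.3 24.1]
```

View pics/w3.png

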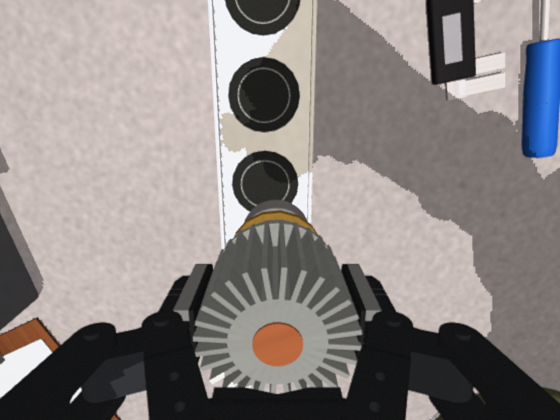

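The wrist view shows d held upright, with its target seat at (264,179), the next at (264,94) and the tray edges parallel to the fingers. I'll shift 11 mm and lower to just above the seat.

Call:
arm_command(
  moves=[
    {"rx":0,"ry":0,"rz":0,"tx":0,"ty":-1.1,"tz":0,"grip":0.4},
    {"rx":0,"ry":0,"rz":0,"tx":0,"ty":0,"tz":1.5,"grip":0.4},
    {"rx":0,"ry":0,"rz":0,"tx":0,"ty":0,"tz":3,"grip":0.4},
    {"rx":0,"ry":0,"rz":0,"tx":0,"ty":0,"tz":3,"grip":0.4},
    {"rx":0,"ry":0,"rz":0,"tx":0,"ty":0,"tz":2,"grip":0.4},
    {"rx":0,"ry":0,"rz":0,"tx":0,"ty":0,"tz":1,"grip":0.4},
    {"rx":0,"ry":0,"rz":0,"tx":0,"ty":0,"tz":0.7,"grip":0.4},
    {"rx":0,"ry":0,"rz":0,"tx":0,"ty":0,"tz":0.4,"grip":0.4},
    {"rx":0,"ry":0,"rz":0,"tx":0,"ty":0,"tz":0,"grip":0.4},
    {"rx":0,"ry":0,"rz":0,"tx":0,"ty":0,"tz":0,"grip":0.4},
  ],
)

```text
clock: 6.75
tcp_pos: [415.8, 218.1, 73.9]
ee_rot: [0.995, -0.104, 0.001, -0.0]
force: [0.8, 0.0, -3.7]
gripper_width: 0.642
gripper_force: 54.4
```

Call:
arm_command(
  moves=[
    {"rx":0,"ry":0,"rz":0,"tx":0,"ty":0,"tz":0.2,"grip":0.4},
    {"rx":0,"ry":0,"rz":0,"tx":0,"ty":0,"tz":0,"grip":0.4},
    {"rx":0,"ry":0,"rz":0,"tx":0,"ty":0,"tz":0,"grip":0.4},
  ],
)

```text
clock: 7.05
tcp_pos: [415.4, 217.8, 71.5]
ee_rot: [0.995, -0.104, 0.0, -0.0]
force: [-0.4, -0.4, -4.4]
gripper_width: 0.643
gripper_force: 54.4
```

Call:
arm_command(
  moves=[
    {"rx":0,"ry":0,"rz":0,"tx":0,"ty":0,"tz":0.2,"grip":0.4},
    {"rx":0,"ry":0,"rz":0,"tx":0,"ty":0,"tz":0,"grip":0.4},
    {"rx":0,"ry":0,"rz":0,"tx":0,"ty":0,"tz":0,"grip":0.4},
  ],
)

```text
clock: 7.35
tcp_pos: [415.3, 217.8, 69.2]
ee_rot: [0.995, -0.104, -0.0, 0.0]
force: [-0.2, 1.0, -4.5]
gripper_width: 0.641
gripper_force: 54.4
```

Call:
arm_command(
  moves=[
    {"rx":0,"ry":0,"rz":0,"tx":0,"ty":0,"tz":0.15,"grip":0.4},
    {"rx":0,"ry":0,"rz":0,"tx":0,"ty":0,"tz":0,"grip":0.4},
    {"rx":0,"ry":0,"rz":0,"tx":0,"ty":0,"tz":0,"grip":0.4},
  ],
)

```text
clock: 7.65
tcp_pos: [415.3, 217.8, 67.8]
ee_rot: [0.995, -0.104, -0.0, 0.0]
force: [0.1, 0.1, -4.6]
gripper_width: 0.65
gripper_force: 54.4
```

Call:
arm_command(
  moves=[
    {"rx":0,"ry":0,"rz":0,"tx":0,"ty":0,"tz":0.15,"grip":0.4},
    {"rx":0,"ry":0,"rz":0,"tx":0,"ty":0,"tz":0,"grip":0.4},
    {"rx":0,"ry":0,"rz":0,"tx":0,"ty":0,"tz":0,"grip":0.4},
  ],
)

```text
clock: 7.95
tcp_pos: [415.5, 217.9, 67.5]
ee_rot: [0.995, -0.104, 0.001, -0.0]
force: [-2.9, -1.0, 13.8]
gripper_width: 0.645
gripper_force: 55.7
```

Call:
arm_command(
  moves=[
    {"rx":0,"ry":0,"rz":0,"tx":0,"ty":0,"tz":0.1,"grip":0.4},
    {"rx":0,"ry":0,"rz":0,"tx":0,"ty":0,"tz":0,"grip":0.4},
    {"rx":0,"ry":0,"rz":0,"tx":0,"ty":0,"tz":0,"grip":0.4},
  ],
)

```text
clock: 8.25
tcp_pos: [415.5, 217.9, 67.4]
ee_rot: [0.995, -0.104, 0.001, -0.0]
force: [-4.7, -2.2, 27.0]
gripper_width: 0.644
gripper_force: 57.0
```

Contact came at z=67.5, as predicted. I'll ease off the load, open and rise.

Call:
arm_command(
  moves=[
    {"rx":0,"ry":0,"rz":0,"tx":0,"ty":0,"tz":-0.15,"grip":0.4},
    {"rx":0,"ry":0,"rz":0,"tx":0,"ty":0,"tz":0,"grip":0.4},
    {"rx":0,"ry":0,"rz":0,"tx":0,"ty":0,"tz":0,"grip":0.68},
    {"rx":0,"ry":0,"rz":0,"tx":0,"ty":0,"tz":0,"grip":0.75},
    {"rx":0,"ry":0,"rz":0,"tx":0,"ty":0,"tz":0,"grip":0.9},
    {"rx":0,"ry":0,"rz":0,"tx":0,"ty":0,"tz":0,"grip":1},
    {"rx":0,"ry":0,"rz":0,"tx":0,"ty":0,"tz":0,"grip":1},
    {"rx":0,"ry":0,"rz":0,"tx":0,"ty":0,"tz":0,"grip":1},
  ],
)

```text
clock: 9.05
tcp_pos: [415.3, 217.8, 66.7]
ee_rot: [0.995, -0.104, -0.0, -0.0]
force: [0.3, 0.0, 0.4]
gripper_width: 0.998
gripper_force: 0.0
```

Call:
arm_command(
  moves=[
    {"rx":0,"ry":0,"rz":0,"tx":0,"ty":0,"tz":-1,"grip":1},
    {"rx":0,"ry":0,"rz":0,"tx":0,"ty":0,"tz":-3,"grip":1},
    {"rx":0,"ry":0,"rz":0,"tx":0,"ty":0,"tz":-4,"grip":1},
    {"rx":0,"ry":0,"rz":0,"tx":0,"ty":0,"tz":-4,"grip":1},
    {"rx":0,"ry":0,"rz":0,"tx":0,"ty":0,"tz":-3,"grip":1},
    {"rx":0,"ry":0,"rz":0,"tx":0,"ty":0,"tz":-1,"grip":1},
    {"rx":0,"ry":0,"rz":0,"tx":0,"ty":0,"tz":0,"grip":1},
  ],
)

```text
clock: 9.75
tcp_pos: [415.9, 218.1, 228.5]
ee_rot: [0.995, -0.104, 0.001, -0.001]
force: [1.1, -0.1, -1.1]
gripper_width: 0.999
gripper_force: 0.0
```

Run:
```python
from h import *
goto(620,-243,232)
tubes(pic="w4",lo=20); print(); tubes("side",pic="s4",lo=20)
```

```text
t 9.8 pos [415.9 218.1 228.5] w 0.999 f 0.0 F [ 1.1 -0.1 -1.1] | cm [29.34 41.02 -0.35] rot deg [-0.11 -0.16 -0.22]
[ 22. 256.] 6451 zt 90 [367.6 485.6  29. ]
[276. 196.] 4220 zt 112 [415.3 219.3  28.2]
[279. 242.] 367 zt 25 [348.1 231.3  39.7]

[341. 140.] 321 zt 71 [ 502.4 -348.3   22.8]
[318. 159.] 362 zt 78 [ 524.6 -245.9   22.9]
[301. 186.] 257 zt 90 [ 529.4 -135.5   17.4]
[166. 250.] 305 zt 65 [707.2 159.9  31.1]
[271. 322.] 1073 zt 113 [416.2 220.5  28.5]
[ 69. 405.] 2683 zt 105 [607.6 513.1  14. ]
```

d stands at about (415,219). Next is c.

Call:
arm_command(
  moves=[
    {"rx":0,"ry":0,"rz":-0.2,"tx":1.5,"ty":2.1,"tz":0,"grip":1},
    {"rx":0,"ry":0,"rz":0,"tx":2.8,"ty":3.9,"tz":0,"grip":1},
    {"rx":0,"ry":0,"rz":0,"tx":2.8,"ty":3.9,"tz":0,"grip":1},
    {"rx":0,"ry":0,"rz":0,"tx":2.8,"ty":3.9,"tz":0,"grip":1},
    {"rx":0,"ry":0,"rz":0,"tx":2.8,"ty":3.9,"tz":0,"grip":1},
    {"rx":0,"ry":0,"rz":0,"tx":2.8,"ty":3.9,"tz":0,"grip":1},
    {"rx":0,"ry":0,"rz":0,"tx":2.8,"ty":3.9,"tz":0,"grip":1},
    {"rx":0,"ry":0,"rz":0,"tx":2.8,"ty":3.9,"tz":0,"grip":1},
    {"rx":0,"ry":0,"rz":0,"tx":2.8,"ty":3.9,"tz":0,"grip":1},
    {"rx":0,"ry":0,"rz":0,"tx":2.8,"ty":3.9,"tz":0,"grip":1},
    {"rx":0,"ry":0,"rz":0,"tx":2.6,"ty":3.8,"tz":0,"grip":1},
    {"rx":0,"ry":0,"rz":0,"tx":0,"ty":0,"tz":0,"grip":1},
  ],
)

```text
clock: 11.05
tcp_pos: [618.1, -251.2, 222.8]
ee_rot: [0.994, -0.106, -0.002, 0.002]
force: [0.1, -0.2, 1.0]
gripper_width: 0.996
gripper_force: 0.0
```

Run:
```python
from h import *
goto(620,-243,56)
tubes(lo=20)
```

```text
t 11.1 pos [ 618.1 -251.2  222.8] w 0.996 f 0.0 F [ 0.1 -0.2  1. ] | cm [ 0.02 -0.84 16.68] rot deg [ 0.21  0.23 -0.5 ]
[267. 191.] 3151 zt 94 [ 619.3 -243.    25.3]
[ 41. 194.] 1890 zt 54 [652.4 -33.5  19.8]
[153. 207.] 1699 zt 62 [ 619.4 -133.8   19.3]
[400. 267.] 1496 zt 70 [ 504.3 -351.7   21.6]
[293. 279.] 2216 zt 78 [ 524.  -247.5   22.3]
[188. 290.] 1878 zt 90 [ 530.5 -137.6   17. ]
```

Call:
arm_command(
  moves=[
    {"rx":0.2,"ry":0.2,"rz":-0.4,"tx":0,"ty":-0.85,"tz":0,"grip":1},
    {"rx":0,"ry":0,"rz":0,"tx":0,"ty":0,"tz":2.0,"grip":1},
    {"rx":0,"ry":0,"rz":0,"tx":0,"ty":0,"tz":3.5,"grip":1},
    {"rx":0,"ry":0,"rz":0,"tx":0,"ty":0,"tz":3.5,"grip":1},
    {"rx":0,"ry":0,"rz":0,"tx":0,"ty":0,"tz":3.5,"grip":1},
    {"rx":0,"ry":0,"rz":0,"tx":0,"ty":0,"tz":2.7,"grip":1},
    {"rx":0,"ry":0,"rz":0,"tx":0,"ty":0,"tz":1.6,"grip":1},
    {"rx":0,"ry":0,"rz":0,"tx":0,"ty":0,"tz":0,"grip":1},
    {"rx":0,"ry":0,"rz":0,"tx":0,"ty":0,"tz":0,"grip":0.75},
    {"rx":0,"ry":0,"rz":0,"tx":0,"ty":0,"tz":0,"grip":0.6},
    {"rx":0,"ry":0,"rz":0,"tx":0,"ty":0,"tz":0,"grip":0.4},
    {"rx":0,"ry":0,"rz":0,"tx":0,"ty":0,"tz":0,"grip":0.35},
  ],
)

```text
clock: 12.3
tcp_pos: [622.5, -234.7, 60.8]
ee_rot: [0.995, -0.099, 0.004, -0.001]
force: [-0.5, -0.8, 6.9]
gripper_width: 0.596
gripper_force: 49.7
```

Call:
arm_command(
  moves=[
    {"rx":0,"ry":0,"rz":0,"tx":0,"ty":0,"tz":0,"grip":0.35},
    {"rx":0,"ry":0,"rz":0,"tx":0,"ty":0,"tz":0,"grip":0.35},
    {"rx":0,"ry":0,"rz":0,"tx":0,"ty":0,"tz":0,"grip":0.35},
  ],
)

```text
clock: 12.6
tcp_pos: [622.5, -234.7, 60.8]
ee_rot: [0.995, -0.099, 0.004, -0.001]
force: [-0.5, -0.3, 7.0]
gripper_width: 0.595
gripper_force: 49.7
```

Run:
```python
from h import *
goto(491,201.8,180)
```

```text
t 12.6 pos [ 622.5 -234.7   60.8] w 0.595 f 49.7 F [-0.5 -0.3  7. ] | cm [-21.73 -40.07 -11.92] rot deg [-0.18 -0.4   0.38]
```

c is gripped at 50.6 mm opening. The move's lag left a few mm of offset, which the fingers centred. Lifting and carrying it.

Call:
arm_command(
  moves=[
    {"rx":0,"ry":0,"rz":0,"tx":0,"ty":0,"tz":-0.5,"grip":0.35},
    {"rx":0,"ry":0,"rz":0,"tx":0,"ty":0,"tz":-1.5,"grip":0.35},
    {"rx":0,"ry":0,"rz":0,"tx":0,"ty":0,"tz":-3,"grip":0.35},
    {"rx":0,"ry":0,"rz":0,"tx":0,"ty":0,"tz":-3,"grip":0.35},
    {"rx":0,"ry":0,"rz":0,"tx":0,"ty":0,"tz":-3,"grip":0.35},
    {"rx":0,"ry":0,"rz":0,"tx":0,"ty":0,"tz":-1.5,"grip":0.35},
    {"rx":0,"ry":0,"rz":0,"tx":0,"ty":0,"tz":0,"grip":0.35},
    {"rx":0,"ry":0,"rz":0,"tx":-0.6,"ty":-1.1,"tz":0,"grip":0.35},
    {"rx":0,"ry":0,"rz":0,"tx":-1.2,"ty":-2.2,"tz":0,"grip":0.35},
    {"rx":0,"ry":0,"rz":0,"tx":-1.8,"ty":-3.3,"tz":0,"grip":0.35},
    {"rx":0,"ry":0,"rz":0,"tx":-1.8,"ty":-3.3,"tz":0,"grip":0.35},
    {"rx":0,"ry":0,"rz":0,"tx":-1.8,"ty":-3.3,"tz":0,"grip":0.35},
  ],
)

```text
clock: 13.8
tcp_pos: [574.1, -88.7, 182.5]
ee_rot: [0.995, -0.098, 0.0, -0.002]
force: [0.4, 0.4, -2.1]
gripper_width: 0.595
gripper_force: 50.7
```

Call:
arm_command(
  moves=[
    {"rx":0,"ry":0,"rz":0,"tx":-1.8,"ty":-3.3,"tz":0,"grip":0.35},
    {"rx":0,"ry":0,"rz":0,"tx":-1.8,"ty":-3.3,"tz":0,"grip":0.35},
    {"rx":0,"ry":0,"rz":0,"tx":-1.8,"ty":-3.3,"tz":0,"grip":0.35},
    {"rx":0,"ry":0,"rz":0,"tx":-1.8,"ty":-3.3,"tz":0,"grip":0.35},
    {"rx":0,"ry":0,"rz":0,"tx":-1.8,"ty":-3.3,"tz":0,"grip":0.35},
    {"rx":0,"ry":0,"rz":0,"tx":-1.8,"ty":-3.3,"tz":0,"grip":0.35},
    {"rx":0,"ry":0,"rz":0,"tx":-1.2,"ty":-2.2,"tz":0,"grip":0.35},
    {"rx":0,"ry":0,"rz":0,"tx":-0.6,"ty":-1.1,"tz":0,"grip":0.35},
    {"rx":0,"ry":0,"rz":0,"tx":0,"ty":0,"tz":0,"grip":0.35},
    {"rx":0,"ry":0,"rz":0,"tx":0,"ty":0,"tz":0,"grip":0.35},
    {"rx":0,"ry":0,"rz":0,"tx":0,"ty":0,"tz":0,"grip":0.35},
  ],
)

```text
clock: 14.9
tcp_pos: [498.2, 158.1, 184.0]
ee_rot: [0.995, -0.1, 0.002, -0.001]
force: [0.2, -0.5, -1.5]
gripper_width: 0.598
gripper_force: 50.8
```

Run:
```python
from h import *
goto(491,201.8,66)
seats(pic="w5"); tubes(lo=130,hi=250); tubes("top",lo=130,hi=230)
```

```text
t 14.9 pos [498.2 158.1 184. ] w 0.598 f 50.8 F [ 0.2 -0.5 -1.5] | cm [-1.59 -4.13 11.8 ] rot deg [-0.13 -0.19  0.25]
seat px 10 354 [14. 63.] [371.4 475.9  10. ]
seat px 233 201 [61. 64.] [490.7 201.3  10. ]
seat px 405 151 [45. 94.] [505.2  41.3  10. ]
seat px 231 114 [68. 71.] [566.6 185.6  10. ]
seat px 555 138 [  4. 232.] [491.4 -88.3  10. ]
seat px 227 24 [59. 79.] [635.3 171.4  10. ]
```

View pics/w5.png

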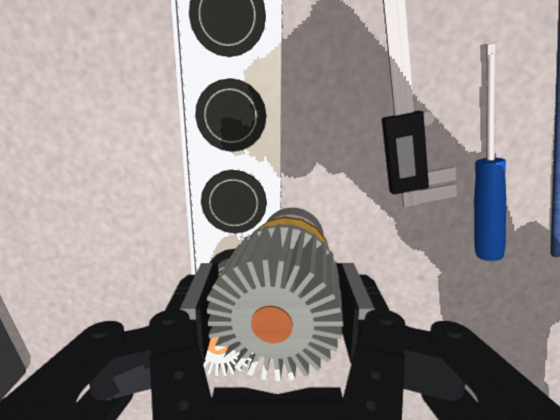

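The wrist view shows the target seat at (233,201), but c's foot at about (295,215) looks off to the right of its top at (272,325). I'll measure that lean.

Run:
```python
from h import *
r=cam("wrist");K=r["mtx"];E=r["extrinsics"];s=arm.get_state()
M=R.from_quat(s["ee_rot"]).as_matrix();o=E[:3,3]
for (u,v,z) in((272,325,217),(296,235,131),(296,225,140)):
    d=E[:3,:3]@np.array([(u-K[0,2])/K[0,0],-(v-K[1,2])/K[1,1],-1]); p=o+d*(z-o[2])/d[2]
    print(np.round(p,1),"tool",np.round(M.T@(p-s["tcp_pos"]),1))
z=r["range_z"]; print(K.round(1).tolist(), "range at tube",z[300:345:15,250:300:15])
print(np.round(M.T@(o-s["tcp_pos"]),1))
cv2.imwrite("pics/w5c.png",cv2.resize(r["image"][180:420,160:400],None,fx=2.4,fy=2.4,interpolation=cv2.INTER_CUBIC))
s=cam("side")["image"];K2=cam("side")
E=K2["extrinsics"];K=K2["mtx"];p=np.linalg.inv(E)@np.array([498,158,170,1]);u=K[0,0]*p[0]/-p[2]+K[0,2];v=K[1,1]*p[1]/p[2]+K[1,2];u,v=int(u),int(v);print(u,v)
a=max(0,v-80);cv2.imwrite("pics/s5c.png",cv2.resize(K2["image"][a:v+80,max(0,u-80):u+80],None,fx=3.5,fy=3.5,interpolation=cv2.INTER_CUBIC))
```

```text
[497.6 161.1 217. ] tool [ -0.9  -2.  -32.7]
[495.2 148.4 131. ] tool [-1.  11.1 53.3]
[504.8 147.1 140. ] tool [ 8.7 10.5 44.3]
[[357.3, 0.0, 276.8], [0.0, 357.3, 208.2], [0.0, 0.0, 1.0]] range at tube [[126.49319  124.99606  124.31233  124.441345]
 [128.59212  126.501144 124.24309  126.06982 ]
 [130.09093  127.42302  126.43193  128.19339 ]]
[  78.8   -0.4 -142.4]
245 252
```

View pics/s5c.png

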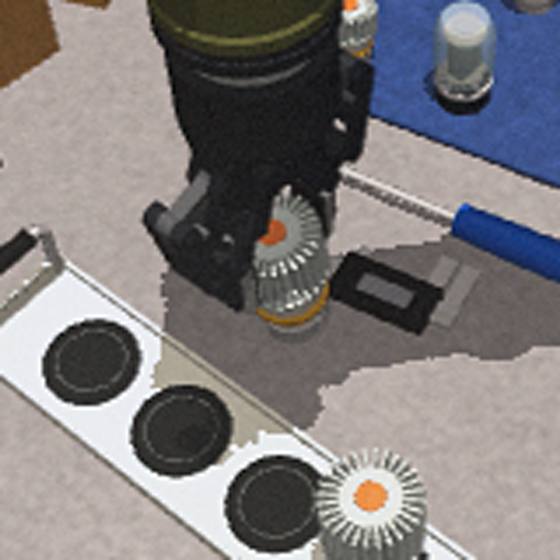

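c leans about 8.5° in the grip, foot towards +y of the tool. I'll turn the tool +8.4° about its x to bring the tube upright before lowering.

Call:
arm_command(
  moves=[
    {"rx":0,"ry":0,"rz":0,"tx":-0.4,"ty":-1.1,"tz":0,"grip":0.35},
    {"rx":0,"ry":0,"rz":0,"tx":-0.7,"ty":-2.2,"tz":0,"grip":0.35},
    {"rx":0,"ry":0,"rz":0,"tx":-0.4,"ty":-1.1,"tz":0,"grip":0.35},
    {"rx":2.4,"ry":0,"rz":0,"tx":0,"ty":0,"tz":0,"grip":0.35},
    {"rx":3.6,"ry":0,"rz":0,"tx":0,"ty":0,"tz":0,"grip":0.35},
    {"rx":2.4,"ry":0,"rz":0,"tx":0,"ty":0,"tz":0,"grip":0.35},
    {"rx":0,"ry":0,"rz":0,"tx":0,"ty":0,"tz":0,"grip":0.35},
    {"rx":0,"ry":0,"rz":0,"tx":0,"ty":0,"tz":0,"grip":0.35},
  ],
)

```text
clock: 16.0
tcp_pos: [491.7, 206.3, 184.6]
ee_rot: [0.992, -0.098, 0.009, -0.074]
force: [0.5, -0.1, -1.9]
gripper_width: 0.598
gripper_force: 51.0
```

Run:
```python
from h import *
goto(492.6,204.5,66)
K2=cam("side")
E=K2["extrinsics"];K=K2["mtx"];p=np.linalg.inv(E)@np.array([492,204,170,1]);u=K[0,0]*p[0]/-p[2]+K[0,2];v=K[1,1]*p[1]/p[2]+K[1,2];u,v=int(u),int(v)
a=cv2.resize(K2["image"][max(0,v-60):v+80,max(0,u-60):u+60],(480,560),interpolation=cv2.INTER_CUBIC)
w=cam("wrist")["image"];b=cv2.resize(w[150:420,140:420],(320,309));c=np.zeros((560,800,3),np.uint8);c[:,:480]=a;c[:309,480:]=b
cv2.imwrite("pics/s6.png",c)
```

```text
t 16.0 pos [491.7 206.3 184.6] w 0.598 f 51.0 F [ 0.5 -0.1 -1.9] | cm [ 0.12  0.16 11.86] rot deg [-8.55 -0.17  0.4 ]
```

View pics/s6.png

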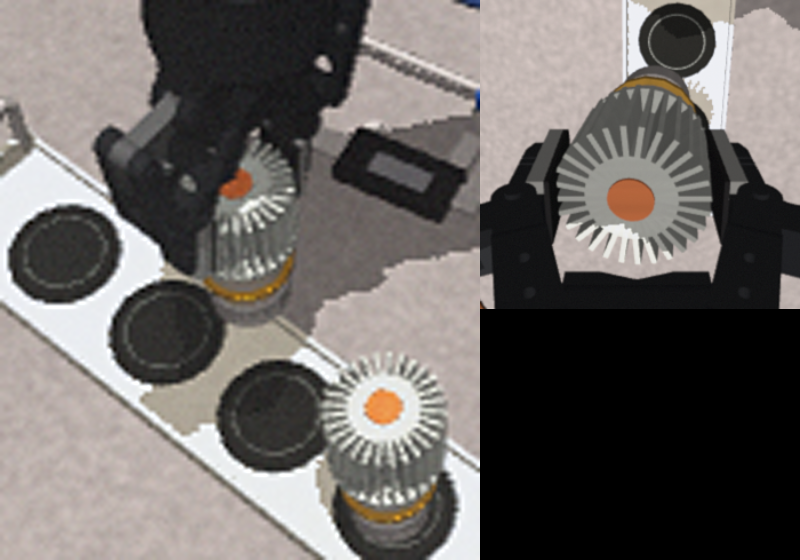

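c is now parallel to the upright d in the side view. Lowering straight down in world axes.

Call:
arm_command(
  moves=[
    {"rx":0,"ry":0,"rz":0,"tx":0.1,"ty":0.15,"tz":0,"grip":0.35},
    {"rx":0,"ry":0,"rz":0,"tx":0,"ty":0.22,"tz":1.5,"grip":0.35},
    {"rx":0,"ry":0,"rz":0,"tx":0,"ty":0.45,"tz":3,"grip":0.35},
    {"rx":0,"ry":0,"rz":0,"tx":0,"ty":0.45,"tz":3,"grip":0.35},
    {"rx":0,"ry":0,"rz":0,"tx":0,"ty":0.3,"tz":2,"grip":0.35},
    {"rx":0,"ry":0,"rz":0,"tx":0,"ty":0.15,"tz":1,"grip":0.35},
    {"rx":0,"ry":0,"rz":0,"tx":0,"ty":0.1,"tz":0.7,"grip":0.35},
    {"rx":0,"ry":0,"rz":0,"tx":0,"ty":0,"tz":0,"grip":0.35},
    {"rx":0,"ry":0,"rz":0,"tx":0,"ty":0,"tz":0,"grip":0.35},
    {"rx":0,"ry":0,"rz":0,"tx":0,"ty":0,"tz":0,"grip":0.35},
  ],
)

```text
clock: 17.1
tcp_pos: [493.6, 204.9, 72.0]
ee_rot: [0.992, -0.098, 0.01, -0.075]
force: [0.2, -0.9, -1.1]
gripper_width: 0.592
gripper_force: 51.0
```

Call:
arm_command(
  moves=[
    {"rx":0,"ry":0,"rz":0,"tx":0,"ty":0.04,"tz":0.25,"grip":0.35},
    {"rx":0,"ry":0,"rz":0,"tx":0,"ty":0,"tz":0,"grip":0.35},
    {"rx":0,"ry":0,"rz":0,"tx":0,"ty":0,"tz":0,"grip":0.35},
  ],
)

```text
clock: 17.4
tcp_pos: [492.9, 204.6, 68.6]
ee_rot: [0.992, -0.098, 0.009, -0.074]
force: [-0.5, 0.2, -1.7]
gripper_width: 0.594
gripper_force: 51.0
```

Call:
arm_command(
  moves=[
    {"rx":0,"ry":0,"rz":0,"tx":0,"ty":0.02,"tz":0.15,"grip":0.35},
    {"rx":0,"ry":0,"rz":0,"tx":0,"ty":0,"tz":0,"grip":0.35},
    {"rx":0,"ry":0,"rz":0,"tx":0,"ty":0,"tz":0,"grip":0.35},
  ],
)

```text
clock: 17.7
tcp_pos: [492.9, 204.7, 66.9]
ee_rot: [0.992, -0.098, 0.009, -0.074]
force: [0.4, -0.1, -1.7]
gripper_width: 0.595
gripper_force: 51.0
```

Call:
arm_command(
  moves=[
    {"rx":0,"ry":0,"rz":0,"tx":0,"ty":0.02,"tz":0.15,"grip":0.35},
    {"rx":0,"ry":0,"rz":0,"tx":0,"ty":0,"tz":0,"grip":0.35},
    {"rx":0,"ry":0,"rz":0,"tx":0,"ty":0,"tz":0,"grip":0.35},
  ],
)

```text
clock: 18.0
tcp_pos: [492.9, 204.7, 65.4]
ee_rot: [0.992, -0.098, 0.009, -0.074]
force: [-0.7, 1.1, -1.2]
gripper_width: 0.598
gripper_force: 51.0
```

Call:
arm_command(
  moves=[
    {"rx":0,"ry":0,"rz":0,"tx":0,"ty":0.02,"tz":0.15,"grip":0.35},
    {"rx":0,"ry":0,"rz":0,"tx":0,"ty":0,"tz":0,"grip":0.35},
    {"rx":0,"ry":0,"rz":0,"tx":0,"ty":0,"tz":0,"grip":0.35},
  ],
)

```text
clock: 18.3
tcp_pos: [493.0, 204.7, 63.9]
ee_rot: [0.992, -0.098, 0.009, -0.074]
force: [-0.1, 1.2, -1.4]
gripper_width: 0.592
gripper_force: 51.0
```

Call:
arm_command(
  moves=[
    {"rx":0,"ry":0,"rz":0,"tx":0,"ty":0.02,"tz":0.1,"grip":0.35},
    {"rx":0,"ry":0,"rz":0,"tx":0,"ty":0,"tz":0,"grip":0.35},
    {"rx":0,"ry":0,"rz":0,"tx":0,"ty":0,"tz":0,"grip":0.35},
  ],
)

```text
clock: 18.6
tcp_pos: [492.9, 204.7, 62.9]
ee_rot: [0.992, -0.098, 0.009, -0.074]
force: [1.5, 0.3, -2.5]
gripper_width: 0.598
gripper_force: 51.0
```

Call:
arm_command(
  moves=[
    {"rx":0,"ry":0,"rz":0,"tx":0,"ty":0.02,"tz":0.1,"grip":0.35},
    {"rx":0,"ry":0,"rz":0,"tx":0,"ty":0,"tz":0,"grip":0.35},
    {"rx":0,"ry":0,"rz":0,"tx":0,"ty":0,"tz":0,"grip":0.35},
  ],
)

```text
clock: 18.9
tcp_pos: [493.1, 204.7, 62.0]
ee_rot: [0.992, -0.098, 0.009, -0.075]
force: [-0.1, 0.2, -0.2]
gripper_width: 0.598
gripper_force: 51.7
```

Call:
arm_command(
  moves=[
    {"rx":0,"ry":0,"rz":0,"tx":0,"ty":0.02,"tz":0.1,"grip":0.35},
    {"rx":0,"ry":0,"rz":0,"tx":0,"ty":0,"tz":0,"grip":0.35},
    {"rx":0,"ry":0,"rz":0,"tx":0,"ty":0,"tz":0,"grip":0.35},
  ],
)

```text
clock: 19.2
tcp_pos: [493.3, 204.8, 61.9]
ee_rot: [0.992, -0.098, 0.01, -0.075]
force: [-2.5, -1.2, 11.2]
gripper_width: 0.597
gripper_force: 54.6
```

Contact at z≈62. I'll open slowly, straighten the tool and rise.

Call:
arm_command(
  moves=[
    {"rx":0,"ry":0,"rz":0,"tx":0,"ty":0,"tz":0,"grip":0.62},
    {"rx":0,"ry":0,"rz":0,"tx":0,"ty":0,"tz":0,"grip":0.68},
    {"rx":0,"ry":0,"rz":0,"tx":0,"ty":0,"tz":0,"grip":0.8},
    {"rx":0,"ry":0,"rz":0,"tx":0,"ty":0,"tz":0,"grip":1},
    {"rx":0,"ry":0,"rz":0,"tx":0,"ty":0,"tz":0,"grip":1},
    {"rx":-4.2,"ry":0,"rz":0,"tx":0,"ty":0,"tz":0,"grip":1},
    {"rx":-4.3,"ry":-0.1,"rz":0.3,"tx":0,"ty":0,"tz":0,"grip":1},
    {"rx":0,"ry":0,"rz":0,"tx":0,"ty":0,"tz":0,"grip":1},
    {"rx":0,"ry":0,"rz":0,"tx":0,"ty":0,"tz":0,"grip":1},
  ],
)

```text
clock: 20.1
tcp_pos: [492.6, 205.1, 60.6]
ee_rot: [0.995, -0.1, 0.001, -0.001]
force: [-0.1, -0.9, -0.7]
gripper_width: 0.997
gripper_force: 0.0
```

Call:
arm_command(
  moves=[
    {"rx":0,"ry":0,"rz":0,"tx":0,"ty":0,"tz":-1,"grip":1},
    {"rx":0,"ry":0,"rz":0,"tx":0,"ty":0,"tz":-3,"grip":1},
    {"rx":0,"ry":0,"rz":0,"tx":0,"ty":0,"tz":-4,"grip":1},
    {"rx":0,"ry":0,"rz":0,"tx":0,"ty":0,"tz":-4,"grip":1},
    {"rx":0,"ry":0,"rz":0,"tx":0,"ty":0,"tz":-3,"grip":1},
    {"rx":0,"ry":0,"rz":0,"tx":0,"ty":0,"tz":-1,"grip":1},
    {"rx":0,"ry":0,"rz":0,"tx":0,"ty":0,"tz":0,"grip":1},
    {"rx":0,"ry":0,"rz":0,"tx":0,"ty":0,"tz":0,"grip":1},
  ],
)

```text
clock: 20.9
tcp_pos: [492.1, 203.4, 220.0]
ee_rot: [0.995, -0.102, 0.0, -0.001]
force: [-0.2, -0.7, -0.3]
gripper_width: 1.001
gripper_force: 0.0
```

Run:
```python
from h import *
goto(525,-247.3,225)
tubes(lo=20); print(); tubes("side",lo=20);print(); tubes("top",lo=20)
```

```text
t 20.9 pos [492.1 203.4 220. ] w 1.001 f 0.0 F [-0.2 -0.7 -0.3] | cm [12.36 43.46 -0.5 ] rot deg [-0.07 -0.03  0.04]
[277. 193.] 3238 zt 96 [492.  203.8  25.2]
[ 24. 295.] 5666 zt 86 [413.6 479.8  17.7]
[277. 282.] 4841 zt 112 [415.2 219.1  28.5]

[341. 140.] 319 zt 70 [ 503.5 -347.2   23.5]
[318. 159.] 356 zt 78 [ 524.6 -245.    22.4]
[265. 178.] 253 zt 63 [ 618.9 -132.3   19.5]
[297. 187.] 461 zt 91 [ 530.7 -133.6   17.3]
[166. 250.] 312 zt 65 [708.8 158.3  30.1]
[240. 302.] 779 zt 97 [493.  205.5  25.6]
[271. 322.] 1072 zt 113 [415.7 220.6  28.3]
[ 69. 405.] 2679 zt 105 [607.  513.1  13.5]

[195. 141.] 192 zt 67 [707.6 155.   28.9]
[272. 162.] 197 zt 57 [652.7 -35.8  19.1]
[313. 173.] 199 zt 65 [ 618.7 -135.5   18.3]
[316. 209.] 290 zt 93 [ 531.  -136.7   16.9]
[362. 211.] 289 zt 81 [ 524.2 -248.9   21.7]
[405. 219.] 305 zt 73 [ 502.4 -352.7   21.8]
[173. 258.] 191 zt 113 [421.5 205.4  21.5]
[265. 411.] 848 zt 112 [65.1 -3.4 23. ]
```

c stands at (492,204), about 2 mm off its seat centre. Next is b, with more settling time this time.

Call:
arm_command(
  moves=[
    {"rx":0,"ry":0,"rz":0,"tx":0.5,"ty":2.0,"tz":0,"grip":1},
    {"rx":0,"ry":0,"rz":0,"tx":1.2,"ty":4.1,"tz":0,"grip":1},
    {"rx":0,"ry":0,"rz":0,"tx":1.2,"ty":4.1,"tz":0,"grip":1},
    {"rx":0,"ry":0,"rz":0,"tx":1.2,"ty":4.1,"tz":0,"grip":1},
    {"rx":0,"ry":0,"rz":0,"tx":1.2,"ty":4.1,"tz":0,"grip":1},
    {"rx":0,"ry":0,"rz":0,"tx":1.2,"ty":4.1,"tz":0,"grip":1},
    {"rx":0,"ry":0,"rz":0,"tx":1.2,"ty":4.1,"tz":0,"grip":1},
    {"rx":0,"ry":0,"rz":0,"tx":1.2,"ty":4.1,"tz":0,"grip":1},
    {"rx":0,"ry":0,"rz":0,"tx":1.2,"ty":4.1,"tz":0,"grip":1},
    {"rx":0,"ry":0,"rz":0,"tx":1.2,"ty":4.1,"tz":0,"grip":1},
    {"rx":0,"ry":0,"rz":0,"tx":0.8,"ty":3.0,"tz":0,"grip":1},
    {"rx":0,"ry":0,"rz":0,"tx":0.3,"ty":1.6,"tz":0,"grip":1},
  ],
)

```text
clock: 22.25
tcp_pos: [525.7, -249.9, 218.8]
ee_rot: [0.995, -0.103, -0.0, -0.001]
force: [-1.0, 0.4, 0.4]
gripper_width: 1.001
gripper_force: 0.0
```

Call:
arm_command(
  moves=[
    {"rx":0,"ry":0,"rz":0,"tx":0,"ty":0,"tz":2.0,"grip":1},
    {"rx":0,"ry":0,"rz":0,"tx":0,"ty":0,"tz":2.0,"grip":1},
    {"rx":0,"ry":0,"rz":0,"tx":0,"ty":0,"tz":0,"grip":1},
    {"rx":0,"ry":0,"rz":0,"tx":0,"ty":0,"tz":0,"grip":1},
    {"rx":0,"ry":0,"rz":0,"tx":0,"ty":0,"tz":0,"grip":1},
  ],
)

```text
clock: 22.75
tcp_pos: [527.3, -246.1, 181.2]
ee_rot: [0.995, -0.101, 0.001, -0.001]
force: [0.2, 1.2, 0.1]
gripper_width: 0.997
gripper_force: 0.0
```

Run:
```python
from h import *
goto(524.3,-247.3,46)
tubes(lo=20)
```

```text
t 22.8 pos [ 527.3 -246.1  181.2] w 0.997 f 0.0 F [0.2 1.2 0.1] | cm [-0.27  0.18 13.52] rot deg [-0.1  -0.15  0.15]
[104. 108.] 2853 zt 62 [ 619.3 -133.7   19.4]
[280. 206.] 2957 zt 78 [ 523.7 -247.4   22.2]
[413. 203.] 3307 zt 70 [ 501.9 -350.    22.5]
[140. 223.] 3847 zt 91 [ 530.4 -136.7   17.6]
[ 75. 306.] 1212 zt 26 [449.9 -28.1  34.6]
```

Call:
arm_command(
  moves=[
    {"rx":0,"ry":0,"rz":0,"tx":-0.3,"ty":0.2,"tz":0,"grip":1},
    {"rx":0,"ry":0,"rz":0,"tx":0,"ty":0,"tz":2.0,"grip":1},
    {"rx":0,"ry":0,"rz":0,"tx":0,"ty":0,"tz":3.5,"grip":1},
    {"rx":0,"ry":0,"rz":0,"tx":0,"ty":0,"tz":3.5,"grip":1},
    {"rx":0,"ry":0,"rz":0,"tx":0,"ty":0,"tz":3.0,"grip":1},
    {"rx":0,"ry":0,"rz":0,"tx":0,"ty":0,"tz":2.0,"grip":1},
    {"rx":0,"ry":0,"rz":0,"tx":0,"ty":0,"tz":0,"grip":1},
    {"rx":0,"ry":0,"rz":0,"tx":0,"ty":0,"tz":0,"grip":1},
    {"rx":0,"ry":0,"rz":0,"tx":0,"ty":0,"tz":0,"grip":1},
  ],
)

```text
clock: 23.7
tcp_pos: [524.5, -248.3, 41.9]
ee_rot: [0.995, -0.101, 0.002, -0.0]
force: [-0.0, -0.3, 0.8]
gripper_width: 1.002
gripper_force: 0.0
```

Call:
arm_command(
  moves=[
    {"rx":0,"ry":0,"rz":0,"tx":0,"ty":0,"tz":0,"grip":0.8},
    {"rx":0,"ry":0,"rz":0,"tx":0,"ty":0,"tz":0,"grip":0.65},
    {"rx":0,"ry":0,"rz":0,"tx":0,"ty":0,"tz":0,"grip":0.55},
    {"rx":0,"ry":0,"rz":0,"tx":0,"ty":0,"tz":0,"grip":0.45},
    {"rx":0,"ry":0,"rz":0,"tx":0,"ty":0,"tz":0,"grip":0.35},
    {"rx":0,"ry":0,"rz":0,"tx":0,"ty":0,"tz":0,"grip":0.3},
    {"rx":0,"ry":0,"rz":0,"tx":0,"ty":0,"tz":0,"grip":0.3},
  ],
)

```text
clock: 24.4
tcp_pos: [523.8, -248.0, 41.1]
ee_rot: [0.995, -0.101, 0.001, -0.001]
force: [-1.4, 0.6, 5.3]
gripper_width: 0.505
gripper_force: 50.1
```

Run:
```python
from h import *
goto(567.3,186,180)
```

```text
t 24.4 pos [ 523.8 -248.    41.1] w 0.505 f 50.1 F [-1.4  0.6  5.3] | cm [ -4.55 -43.38 -13.89] rot deg [-0.08 -0.14  0.09]
```

Call:
arm_command(
  moves=[
    {"rx":0,"ry":0,"rz":0,"tx":0,"ty":0,"tz":-0.5,"grip":0.3},
    {"rx":0,"ry":0,"rz":0,"tx":0,"ty":0,"tz":-1.5,"grip":0.3},
    {"rx":0,"ry":0,"rz":0,"tx":0,"ty":0,"tz":-3,"grip":0.3},
    {"rx":0,"ry":0,"rz":0,"tx":0,"ty":0,"tz":-3.5,"grip":0.3},
    {"rx":0,"ry":0,"rz":0,"tx":0,"ty":0,"tz":-3,"grip":0.3},
    {"rx":0,"ry":0,"rz":0,"tx":0,"ty":0,"tz":-1.5,"grip":0.3},
    {"rx":0,"ry":0,"rz":0,"tx":0,"ty":0,"tz":0,"grip":0.3},
    {"rx":0,"ry":0,"rz":0,"tx":-0.1,"ty":-1.2,"tz":0,"grip":0.3},
    {"rx":0,"ry":0,"rz":0,"tx":-0.3,"ty":-2.4,"tz":0,"grip":0.3},
    {"rx":0,"ry":0,"rz":0,"tx":-0.4,"ty":-3.6,"tz":0,"grip":0.3},
    {"rx":0,"ry":0,"rz":0,"tx":-0.4,"ty":-3.6,"tz":0,"grip":0.3},
    {"rx":0,"ry":0,"rz":0,"tx":-0.4,"ty":-3.6,"tz":0,"grip":0.3},
  ],
)

```text
clock: 25.6
tcp_pos: [535.5, -101.1, 168.8]
ee_rot: [0.995, -0.101, -0.001, -0.001]
force: [0.5, 1.2, -1.3]
gripper_width: 0.504
gripper_force: 51.1
```

Call:
arm_command(
  moves=[
    {"rx":0,"ry":0,"rz":0,"tx":-0.4,"ty":-3.6,"tz":0,"grip":0.3},
    {"rx":0,"ry":0,"rz":0,"tx":-0.4,"ty":-3.6,"tz":0,"grip":0.3},
    {"rx":0,"ry":0,"rz":0,"tx":-0.4,"ty":-3.6,"tz":0,"grip":0.3},
    {"rx":0,"ry":0,"rz":0,"tx":-0.4,"ty":-3.6,"tz":0,"grip":0.3},
    {"rx":0,"ry":0,"rz":0,"tx":-0.4,"ty":-3.6,"tz":0,"grip":0.3},
    {"rx":0,"ry":0,"rz":0,"tx":-0.4,"ty":-3.6,"tz":0,"grip":0.3},
    {"rx":0,"ry":0,"rz":0,"tx":-0.4,"ty":-3.6,"tz":0,"grip":0.3},
    {"rx":0,"ry":0,"rz":0,"tx":-0.1,"ty":-2.4,"tz":0,"grip":0.3},
    {"rx":0,"ry":0,"rz":0,"tx":0,"ty":-1.4,"tz":0,"grip":0.3},
    {"rx":0,"ry":0,"rz":0,"tx":0,"ty":0,"tz":0,"grip":0.3},
    {"rx":0,"ry":0,"rz":0,"tx":0,"ty":0,"tz":0,"grip":0.3},
    {"rx":0,"ry":0,"rz":0,"tx":0,"ty":0,"tz":0,"grip":0.3},
  ],
)

```text
clock: 26.8
tcp_pos: [566.5, 184.0, 170.6]
ee_rot: [0.995, -0.102, 0.001, -0.0]
force: [0.3, -0.5, -1.5]
gripper_width: 0.506
gripper_force: 51.1
```

```bash
cat >> h.py <<'E'
def duo(x,y,z,name):
    K2=cam("side");E=K2["extrinsics"];K=K2["mtx"];p=np.linalg.inv(E)@np.array([x,y,z,1]);u=K[0,0]*p[0]/-p[2]+K[0,2];v=K[1,1]*p[1]/p[2]+K[1,2];u,v=int(u),int(v)
    a=cv2.resize(K2["image"][max(0,v-60):v+80,max(0,u-60):u+60],(400,467),interpolation=cv2.INTER_CUBIC)
    w=cam("wrist")["image"];b=cv2.resize(w[130:420,140:420],(400,414));c=np.zeros((467,800,3),np.uint8);c[:,:400]=a;c[:414,400:]=b
    cv2.imwrite(f"pics/{name}.png",c)
E
python3 - <<'E'
from h import *
goto(567.3,186,48); seats()
s=arm.get_state()["tcp_pos"]; duo(*s,"s7")
E
```

```text
t 26.8 pos [566.5 184.  170.6] w 0.506 f 51.1 F [ 0.3 -0.5 -1.5] | cm [ 0.04 -0.22 12.26] rot deg [-0.01 -0.06 -0.04]
seat px 17 344 [ 14. 102.] [459.6 476.1  10. ]
seat px 445 220 [46. 88.] [505.9  41.6  10. ]
seat px 275 187 [66. 67.] [567.2 185.7  10. ]
seat px 275 94 [73. 77.] [643.1 170.   10. ]
```

View pics/s7.png

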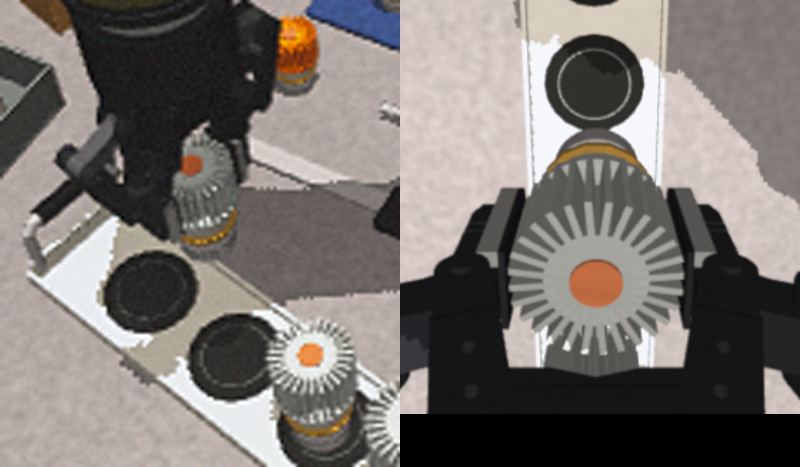

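b hangs upright and straight (right panel: top at (596,285), foot at (598,145)), with its seat right ahead. Lowering.

Call:
arm_command(
  moves=[
    {"rx":0,"ry":0,"rz":0,"tx":0,"ty":-0.2,"tz":0,"grip":0.3},
    {"rx":0,"ry":0,"rz":0,"tx":0,"ty":0,"tz":1.5,"grip":0.3},
    {"rx":0,"ry":0,"rz":0,"tx":0,"ty":0,"tz":3,"grip":0.3},
    {"rx":0,"ry":0,"rz":0,"tx":0,"ty":0,"tz":3,"grip":0.3},
    {"rx":0,"ry":0,"rz":0,"tx":0,"ty":0,"tz":2.5,"grip":0.3},
    {"rx":0,"ry":0,"rz":0,"tx":0,"ty":0,"tz":1.5,"grip":0.3},
    {"rx":0,"ry":0,"rz":0,"tx":0,"ty":0,"tz":0.7,"grip":0.3},
    {"rx":0,"ry":0,"rz":0,"tx":0,"ty":0,"tz":0,"grip":0.3},
    {"rx":0,"ry":0,"rz":0,"tx":0,"ty":0,"tz":0,"grip":0.3},
    {"rx":0,"ry":0,"rz":0,"tx":0,"ty":0,"tz":0,"grip":0.3},
  ],
)

```text
clock: 27.95
tcp_pos: [567.9, 188.6, 50.1]
ee_rot: [0.995, -0.101, 0.002, -0.001]
force: [-0.1, -0.9, -1.9]
gripper_width: 0.503
gripper_force: 51.1
```

Call:
arm_command(
  moves=[
    {"rx":0,"ry":0,"rz":0,"tx":0,"ty":0,"tz":0.15,"grip":0.3},
    {"rx":0,"ry":0,"rz":0,"tx":0,"ty":0,"tz":0,"grip":0.3},
    {"rx":0,"ry":0,"rz":0,"tx":0,"ty":0,"tz":0,"grip":0.3},
  ],
)

```text
clock: 28.25
tcp_pos: [567.3, 188.3, 47.8]
ee_rot: [0.995, -0.101, 0.001, -0.001]
force: [-0.0, 0.2, -3.0]
gripper_width: 0.506
gripper_force: 51.1
```

Call:
arm_command(
  moves=[
    {"rx":0,"ry":0,"rz":0,"tx":0,"ty":0,"tz":0.1,"grip":0.3},
    {"rx":0,"ry":0,"rz":0,"tx":0,"ty":0,"tz":0,"grip":0.3},
    {"rx":0,"ry":0,"rz":0,"tx":0,"ty":0,"tz":0,"grip":0.3},
  ],
)

```text
clock: 28.55
tcp_pos: [567.2, 188.3, 46.4]
ee_rot: [0.995, -0.101, 0.001, -0.001]
force: [0.4, 0.5, -0.9]
gripper_width: 0.5
gripper_force: 51.1
```

Call:
arm_command(
  moves=[
    {"rx":0,"ry":0,"rz":0,"tx":0,"ty":0.2,"tz":0.15,"grip":0.3},
    {"rx":0,"ry":0,"rz":0,"tx":0,"ty":0,"tz":0,"grip":0.3},
    {"rx":0,"ry":0,"rz":0,"tx":0,"ty":0,"tz":0,"grip":0.3},
  ],
)

```text
clock: 28.85
tcp_pos: [566.8, 186.2, 44.9]
ee_rot: [0.995, -0.101, 0.001, -0.001]
force: [-0.6, -0.4, -0.0]
gripper_width: 0.503
gripper_force: 51.1
```

Call:
arm_command(
  moves=[
    {"rx":0,"ry":0,"rz":0,"tx":0,"ty":0,"tz":0.15,"grip":0.3},
    {"rx":0,"ry":0,"rz":0,"tx":0,"ty":0,"tz":0,"grip":0.3},
    {"rx":0,"ry":0,"rz":0,"tx":0,"ty":0,"tz":0,"grip":0.3},
  ],
)

```text
clock: 29.15
tcp_pos: [566.8, 186.4, 43.4]
ee_rot: [0.995, -0.101, 0.001, -0.001]
force: [-0.4, 0.0, -2.4]
gripper_width: 0.502
gripper_force: 51.1
```

Call:
arm_command(
  moves=[
    {"rx":0,"ry":0,"rz":0,"tx":0,"ty":0,"tz":0.1,"grip":0.3},
    {"rx":0,"ry":0,"rz":0,"tx":0,"ty":0,"tz":0,"grip":0.3},
    {"rx":0,"ry":0,"rz":0,"tx":0,"ty":0,"tz":0,"grip":0.3},
  ],
)

```text
clock: 29.45
tcp_pos: [566.9, 186.5, 43.1]
ee_rot: [0.995, -0.101, 0.001, -0.001]
force: [-1.8, -0.9, 5.6]
gripper_width: 0.503
gripper_force: 51.6
```

Contact. Releasing and rising.

Call:
arm_command(
  moves=[
    {"rx":0,"ry":0,"rz":0,"tx":0,"ty":0,"tz":0,"grip":0.53},
    {"rx":0,"ry":0,"rz":0,"tx":0,"ty":0,"tz":0,"grip":0.6},
    {"rx":0,"ry":0,"rz":0,"tx":0,"ty":0,"tz":0,"grip":0.8},
    {"rx":0,"ry":0,"rz":0,"tx":0,"ty":0,"tz":0,"grip":1},
    {"rx":0,"ry":0,"rz":0,"tx":0,"ty":0,"tz":0,"grip":1},
    {"rx":0,"ry":0,"rz":0,"tx":0,"ty":0,"tz":-1,"grip":1},
    {"rx":0,"ry":0,"rz":0,"tx":0,"ty":0,"tz":-3,"grip":1},
    {"rx":0,"ry":0,"rz":0,"tx":0,"ty":0,"tz":-4,"grip":1},
    {"rx":0,"ry":0,"rz":0,"tx":0,"ty":0,"tz":-4,"grip":1},
    {"rx":0,"ry":0,"rz":0,"tx":0,"ty":0,"tz":-4,"grip":1},
    {"rx":0,"ry":0,"rz":0,"tx":0,"ty":0,"tz":-1.5,"grip":1},
    {"rx":0,"ry":0,"rz":0,"tx":0,"ty":0,"tz":0,"grip":1},
  ],
)

```text
clock: 30.65
tcp_pos: [567.8, 186.7, 221.2]
ee_rot: [0.995, -0.101, 0.004, -0.002]
force: [-0.3, 0.6, -1.2]
gripper_width: 0.995
gripper_force: 0.0
```

Run:
```python
from h import *
goto(619.3,-133.8,200)
tubes(lo=20); print(); tubes("side",lo=20)
```

```text
t 30.6 pos [567.8 186.7 221.2] w 0.995 f 0.0 F [-0.3  0.6 -1.2] | cm [11.54 30.34  2.12] rot deg [-0.28 -0.39  0.09]
[280.   9.] 1742 zt 65 [707.9 156.6  32.5]
[522.  31.] 2688 zt 55 [652.8 -33.1  20. ]
[278. 191.] 2255 zt 80 [566.8 186.6  22.3]
[ 19. 305.] 3648 zt 74 [479.2 475.6  15.2]
[276. 319.] 7820 zt 112 [415.9 218.9  28.5]

[341. 140.] 318 zt 70 [ 503.3 -348.9   23.1]
[154. 175.] 398 zt 86 [866.4 -11.6  34. ]
[265. 178.] 253 zt 63 [ 619.8 -132.4   20.1]
[297. 186.] 456 zt 90 [ 531.1 -133.9   17.4]
[233. 202.] 250 zt 55 [654.7 -32.3  20.1]
[162. 253.] 205 zt 65 [708.8 167.   22. ]
[213. 283.] 530 zt 81 [567.7 188.5  22.3]
[240. 301.] 776 zt 97 [492.4 205.1  25.5]
[271. 322.] 1068 zt 113 [415.6 220.9  28.3]
[ 69. 405.] 2685 zt 105 [606.4 513.1  13.5]
```

b is well placed at (567,187). Next is a.

Call:
arm_command(
  moves=[
    {"rx":0,"ry":0,"rz":0,"tx":0.7,"ty":1.8,"tz":0,"grip":1},
    {"rx":0,"ry":0,"rz":0,"tx":1.5,"ty":4.0,"tz":0,"grip":1},
    {"rx":0,"ry":0,"rz":0,"tx":1.5,"ty":4.0,"tz":0,"grip":1},
    {"rx":0,"ry":0,"rz":0,"tx":1.5,"ty":4.0,"tz":0,"grip":1},
    {"rx":0,"ry":0,"rz":0,"tx":1.5,"ty":4.0,"tz":0,"grip":1},
    {"rx":0,"ry":0,"rz":0,"tx":1.5,"ty":4.0,"tz":0,"grip":1},
    {"rx":0,"ry":0,"rz":0,"tx":1.5,"ty":4.0,"tz":0,"grip":1},
    {"rx":0,"ry":0,"rz":0,"tx":1.2,"ty":3.0,"tz":0,"grip":1},
    {"rx":0,"ry":0,"rz":0,"tx":0.6,"ty":1.5,"tz":0,"grip":1},
  ],
)

```text
clock: 31.65
tcp_pos: [617.1, -137.9, 215.1]
ee_rot: [0.995, -0.103, -0.001, -0.0]
force: [-0.5, -0.1, 0.0]
gripper_width: 1.003
gripper_force: 0.0
```

Call:
arm_command(
  moves=[
    {"rx":0,"ry":0,"rz":0,"tx":0,"ty":0,"tz":2.5,"grip":1},
    {"rx":0,"ry":0,"rz":0,"tx":0,"ty":0,"tz":2.5,"grip":1},
    {"rx":0,"ry":0,"rz":0,"tx":0,"ty":0,"tz":0,"grip":1},
    {"rx":0,"ry":0,"rz":0,"tx":0,"ty":0,"tz":0,"grip":1},
    {"rx":0,"ry":0,"rz":0,"tx":0,"ty":0,"tz":0,"grip":1},
  ],
)

```text
clock: 32.15
tcp_pos: [619.0, -133.0, 168.2]
ee_rot: [0.995, -0.101, 0.002, -0.001]
force: [0.2, 0.3, 1.0]
gripper_width: 0.999
gripper_force: 0.0
```

Run:
```python
from h import *
goto(619.3,-133.8,26)
tubes(lo=20)
```

```text
t 32.1 pos [ 619.  -133.   168.2] w 0.999 f 0.0 F [0.2 0.3 1. ] | cm [ 0.05  0.07 14.22] rot deg [-0.12 -0.16  0.15]
[142. 182.] 2354 zt 54 [652.8 -33.5  19.4]
[278. 201.] 2171 zt 62 [ 619.4 -133.6   19.2]
[543. 278.] 1760 zt 69 [ 503.3 -333.2   14.2]
[303. 306.] 3741 zt 91 [ 531.7 -135.6   17.8]
[208. 368.] 941 zt 26 [452.7 -26.5  32.7]
```

Call:
arm_command(
  moves=[
    {"rx":0,"ry":0,"rz":0,"tx":0,"ty":0,"tz":2.0,"grip":1},
    {"rx":0,"ry":0,"rz":0,"tx":0,"ty":0,"tz":3.5,"grip":1},
    {"rx":0,"ry":0,"rz":0,"tx":0,"ty":0,"tz":3.5,"grip":1},
    {"rx":0,"ry":0,"rz":0,"tx":0,"ty":0,"tz":3.0,"grip":1},
    {"rx":0,"ry":0,"rz":0,"tx":0,"ty":0,"tz":1.5,"grip":1},
    {"rx":0,"ry":0,"rz":0,"tx":0,"ty":0,"tz":0,"grip":1},
    {"rx":0,"ry":0,"rz":0,"tx":0,"ty":0,"tz":0,"grip":1},
    {"rx":0,"ry":0,"rz":0,"tx":0,"ty":0,"tz":0,"grip":1},
  ],
)

```text
clock: 33.0
tcp_pos: [619.9, -133.8, 34.1]
ee_rot: [0.995, -0.101, 0.002, -0.001]
force: [-0.9, -0.3, 0.6]
gripper_width: 1.003
gripper_force: 0.0
```

Call:
arm_command(
  moves=[
    {"rx":0,"ry":0,"rz":0,"tx":0,"ty":0,"tz":0.5,"grip":1},
    {"rx":0,"ry":0,"rz":0,"tx":0,"ty":0,"tz":0,"grip":0.8},
    {"rx":0,"ry":0,"rz":0,"tx":0,"ty":0,"tz":0,"grip":0.65},
    {"rx":0,"ry":0,"rz":0,"tx":0,"ty":0,"tz":0,"grip":0.55},
    {"rx":0,"ry":0,"rz":0,"tx":0,"ty":0,"tz":0,"grip":0.45},
    {"rx":0,"ry":0,"rz":0,"tx":0,"ty":0,"tz":0,"grip":0.35},
    {"rx":0,"ry":0,"rz":0,"tx":0,"ty":0,"tz":0,"grip":0.25},
    {"rx":0,"ry":0,"rz":0,"tx":0,"ty":0,"tz":0,"grip":0.25},
    {"rx":0,"ry":0,"rz":0,"tx":0,"ty":0,"tz":0,"grip":0.25},
  ],
)

```text
clock: 33.9
tcp_pos: [618.7, -133.7, 27.5]
ee_rot: [0.995, -0.101, 0.001, -0.001]
force: [-1.5, 0.3, 5.0]
gripper_width: 0.432
gripper_force: 50.0
```

Run:
```python
from h import *
goto(643.8,170.3,150)
```

```text
t 33.9 pos [ 618.7 -133.7   27.5] w 0.432 f 50.0 F [-1.5  0.3  5. ] | cm [ -3.7  -30.28 -12.25] rot deg [-0.09 -0.12  0.09]
```

Call:
arm_command(
  moves=[
    {"rx":0,"ry":0,"rz":0,"tx":0,"ty":0,"tz":-0.5,"grip":0.25},
    {"rx":0,"ry":0,"rz":0,"tx":0,"ty":0,"tz":-1.5,"grip":0.25},
    {"rx":0,"ry":0,"rz":0,"tx":0,"ty":0,"tz":-3,"grip":0.25},
    {"rx":0,"ry":0,"rz":0,"tx":0,"ty":0,"tz":-3.5,"grip":0.25},
    {"rx":0,"ry":0,"rz":0,"tx":0,"ty":0,"tz":-3,"grip":0.25},
    {"rx":0,"ry":0,"rz":0,"tx":0,"ty":0,"tz":-1,"grip":0.25},
    {"rx":0,"ry":0,"rz":0,"tx":0,"ty":0,"tz":0,"grip":0.25},
    {"rx":0,"ry":0,"rz":0,"tx":-0.2,"ty":-1.2,"tz":0,"grip":0.25},
    {"rx":0,"ry":0,"rz":0,"tx":-0.3,"ty":-2.4,"tz":0,"grip":0.25},
    {"rx":0,"ry":0,"rz":0,"tx":-0.4,"ty":-3.3,"tz":0,"grip":0.25},
    {"rx":0,"ry":0,"rz":0,"tx":-0.4,"ty":-3.3,"tz":0,"grip":0.25},
    {"rx":0,"ry":0,"rz":0,"tx":-0.4,"ty":-3.3,"tz":0,"grip":0.25},
  ],
)

```text
clock: 35.1
tcp_pos: [627.5, 4.4, 150.2]
ee_rot: [0.995, -0.101, -0.001, -0.001]
force: [-0.2, 1.0, -1.7]
gripper_width: 0.428
gripper_force: 50.2
```

Call:
arm_command(
  moves=[
    {"rx":0,"ry":0,"rz":0,"tx":-0.4,"ty":-3.3,"tz":0,"grip":0.25},
    {"rx":0,"ry":0,"rz":0,"tx":-0.4,"ty":-3.3,"tz":0,"grip":0.25},
    {"rx":0,"ry":0,"rz":0,"tx":-0.4,"ty":-3.3,"tz":0,"grip":0.25},
    {"rx":0,"ry":0,"rz":0,"tx":-0.4,"ty":-3.3,"tz":0,"grip":0.25},
    {"rx":0,"ry":0,"rz":0,"tx":-0.3,"ty":-2.4,"tz":0,"grip":0.25},
    {"rx":0,"ry":0,"rz":0,"tx":-0.1,"ty":-1.2,"tz":0,"grip":0.25},
    {"rx":0,"ry":0,"rz":0,"tx":0,"ty":0,"tz":0,"grip":0.25},
    {"rx":0,"ry":0,"rz":0,"tx":0,"ty":0,"tz":0,"grip":0.25},
    {"rx":0,"ry":0,"rz":0,"tx":0,"ty":0,"tz":0,"grip":0.25},
    {"rx":0,"ry":0,"rz":0,"tx":0,"ty":0,"tz":0,"grip":0.25},
  ],
)

```text
clock: 36.1
tcp_pos: [643.2, 168.5, 152.6]
ee_rot: [0.995, -0.102, 0.001, -0.0]
force: [0.1, 0.0, -0.5]
gripper_width: 0.43
gripper_force: 50.2
```

Run:
```python
from h import *
goto(643.8,170.3,33); seats()
s=arm.get_state()["tcp_pos"]; duo(*s,"s8")
```

```text
t 36.1 pos [643.2 168.5 152.6] w 0.430 f 50.2 F [ 0.1  0.  -0.5] | cm [ 0.02 -0.18 11.96] rot deg [-0.05 -0.1  -0.04]
seat px 7 389 [14. 42.] [499.1 475.2  10. ]
seat px 444 300 [42. 69.] [513.3  39.9  10. ]
seat px 276 193 [69. 71.] [643.6 169.9  10. ]
seat px 133 12 [  5. 141.] [795.3 242.3  10. ]
```

View pics/s8.png

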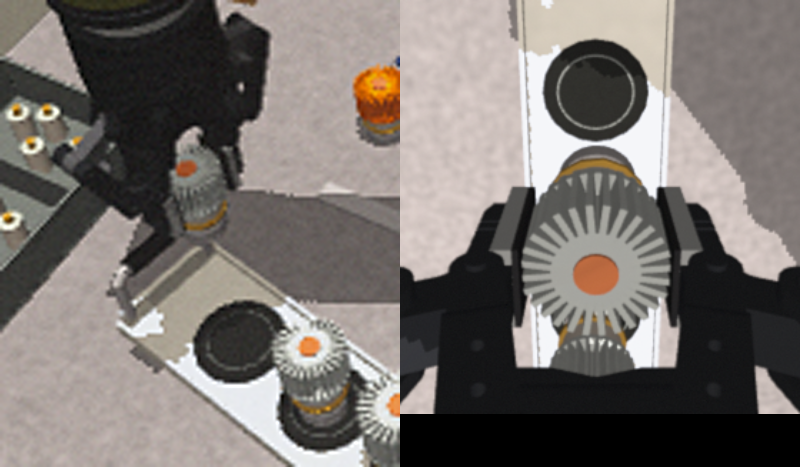

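a hangs straight (top at (596,274), foot at (598,155)) with its seat ahead. Lowering; contact is expected near z≈29.5.

Call:
arm_command(
  moves=[
    {"rx":0,"ry":0,"rz":0,"tx":0,"ty":0,"tz":1.5,"grip":0.25},
    {"rx":0,"ry":0,"rz":0,"tx":0,"ty":0,"tz":3,"grip":0.25},
    {"rx":0,"ry":0,"rz":0,"tx":0,"ty":0,"tz":3,"grip":0.25},
    {"rx":0,"ry":0,"rz":0,"tx":0,"ty":0,"tz":2,"grip":0.25},
    {"rx":0,"ry":0,"rz":0,"tx":0,"ty":0,"tz":1.5,"grip":0.25},
    {"rx":0,"ry":0,"rz":0,"tx":0,"ty":0,"tz":0.7,"grip":0.25},
    {"rx":0,"ry":0,"rz":0,"tx":0,"ty":0,"tz":0,"grip":0.25},
    {"rx":0,"ry":0,"rz":0,"tx":0,"ty":0,"tz":0,"grip":0.25},
    {"rx":0,"ry":0,"rz":0,"tx":0,"ty":0,"tz":0,"grip":0.25},
  ],
)

```text
clock: 37.15
tcp_pos: [644.0, 170.9, 36.9]
ee_rot: [0.995, -0.101, 0.002, -0.001]
force: [-0.2, 0.3, -0.9]
gripper_width: 0.431
gripper_force: 50.2
```

Call:
arm_command(
  moves=[
    {"rx":0,"ry":0,"rz":0,"tx":0,"ty":0,"tz":0.1,"grip":0.25},
    {"rx":0,"ry":0,"rz":0,"tx":0,"ty":0,"tz":0,"grip":0.25},
    {"rx":0,"ry":0,"rz":0,"tx":0,"ty":0,"tz":0,"grip":0.25},
  ],
)

```text
clock: 37.45
tcp_pos: [643.3, 170.8, 34.9]
ee_rot: [0.995, -0.101, 0.001, -0.001]
force: [0.4, -0.2, -1.4]
gripper_width: 0.427
gripper_force: 50.2
```

Call:
arm_command(
  moves=[
    {"rx":0,"ry":0,"rz":0,"tx":0,"ty":0,"tz":0.3,"grip":0.25},
    {"rx":0,"ry":0,"rz":0,"tx":0,"ty":0,"tz":0,"grip":0.25},
    {"rx":0,"ry":0,"rz":0,"tx":0,"ty":0,"tz":0,"grip":0.25},
  ],
)

```text
clock: 37.75
tcp_pos: [643.1, 170.7, 31.4]
ee_rot: [0.995, -0.101, 0.001, -0.001]
force: [-0.7, -0.2, -0.6]
gripper_width: 0.428
gripper_force: 50.2
```

Call:
arm_command(
  moves=[
    {"rx":0,"ry":0,"rz":0,"tx":0,"ty":0,"tz":0.15,"grip":0.25},
    {"rx":0,"ry":0,"rz":0,"tx":0,"ty":0,"tz":0,"grip":0.25},
    {"rx":0,"ry":0,"rz":0,"tx":0,"ty":0,"tz":0,"grip":0.25},
  ],
)

```text
clock: 38.05
tcp_pos: [643.2, 170.7, 30.0]
ee_rot: [0.995, -0.101, 0.001, -0.001]
force: [-0.0, -0.2, -0.9]
gripper_width: 0.432
gripper_force: 50.2
```

Call:
arm_command(
  moves=[
    {"rx":0,"ry":0,"rz":0,"tx":0,"ty":0,"tz":0.1,"grip":0.25},
    {"rx":0,"ry":0,"rz":0,"tx":0,"ty":0,"tz":0,"grip":0.25},
    {"rx":0,"ry":0,"rz":0,"tx":0,"ty":0,"tz":0,"grip":0.25},
  ],
)

```text
clock: 38.35
tcp_pos: [643.4, 170.8, 29.5]
ee_rot: [0.995, -0.101, 0.001, -0.001]
force: [-1.4, -1.2, 2.0]
gripper_width: 0.436
gripper_force: 50.5
```

Contact at z=29.5. Releasing and rising.

Call:
arm_command(
  moves=[
    {"rx":0,"ry":0,"rz":0,"tx":0,"ty":0,"tz":0,"grip":0.46},
    {"rx":0,"ry":0,"rz":0,"tx":0,"ty":0,"tz":0,"grip":0.55},
    {"rx":0,"ry":0,"rz":0,"tx":0,"ty":0,"tz":0,"grip":0.75},
    {"rx":0,"ry":0,"rz":0,"tx":0,"ty":0,"tz":0,"grip":1},
    {"rx":0,"ry":0,"rz":0,"tx":0,"ty":0,"tz":0,"grip":1},
    {"rx":0,"ry":0,"rz":0,"tx":0,"ty":0,"tz":-1,"grip":1},
    {"rx":0,"ry":0,"rz":0,"tx":0,"ty":0,"tz":-3,"grip":1},
    {"rx":0,"ry":0,"rz":0,"tx":0,"ty":0,"tz":-4,"grip":1},
    {"rx":0,"ry":0,"rz":0,"tx":0,"ty":0,"tz":-4,"grip":1},
    {"rx":0,"ry":0,"rz":0,"tx":0,"ty":0,"tz":-4,"grip":1},
    {"rx":0,"ry":0,"rz":0,"tx":0,"ty":0,"tz":-3,"grip":1},
    {"rx":0,"ry":0,"rz":0,"tx":0,"ty":0,"tz":0,"grip":1},
  ],
)

```text
clock: 39.55
tcp_pos: [645.1, 171.2, 225.5]
ee_rot: [0.995, -0.101, 0.005, -0.003]
force: [0.8, 0.3, -0.0]
gripper_width: 0.998
gripper_force: 0.0
```

Call:
arm_command(
  moves=[
    {"rx":0,"ry":0,"rz":0,"tx":0,"ty":2,"tz":0,"grip":1},
    {"rx":0,"ry":0,"rz":0,"tx":0,"ty":4,"tz":0,"grip":1},
    {"rx":0,"ry":0,"rz":0,"tx":0,"ty":4,"tz":0,"grip":1},
    {"rx":0,"ry":0,"rz":0,"tx":0,"ty":4,"tz":0,"grip":1},
    {"rx":0,"ry":0,"rz":0,"tx":0,"ty":2,"tz":0,"grip":1},
    {"rx":0,"ry":0,"rz":0,"tx":0,"ty":0,"tz":0,"grip":1},
    {"rx":0,"ry":0,"rz":0,"tx":0,"ty":0,"tz":0,"grip":1},
    {"rx":0,"ry":0,"rz":0,"tx":0,"ty":0,"tz":0,"grip":1},
  ],
)

```text
clock: 40.35
tcp_pos: [610.5, 15.0, 218.4]
ee_rot: [0.995, -0.1, 0.0, -0.001]
force: [0.1, -0.3, -0.4]
gripper_width: 0.997
gripper_force: 0.0
```

Run:
```python
from h import *
tubes("side",pic="s9",lo=20);print();tubes("top",lo=20)
```

```text
[341. 140.] 320 zt 71 [ 503.6 -347.8   23.4]
[297. 187.] 457 zt 91 [ 530.9 -133.3   17.3]
[233. 201.] 246 zt 55 [654.4 -32.3  21. ]
[166. 250.] 307 zt 65 [709.6 158.9  29.4]
[187. 265.] 348 zt 65 [644.1 172.7  20.1]
[213. 283.] 535 zt 81 [566.5 188.8  22.6]
[240. 302.] 778 zt 97 [492.9 205.1  25.4]
[271. 322.] 1071 zt 113 [416.6 220.6  28.8]
[ 69. 405.] 2685 zt 105 [607.  513.3  13.5]

[193. 141.] 169 zt 67 [708.7 156.2  30.5]
[189. 166.] 212 zt 67 [644.7 168.4  19. ]
[182. 197.] 295 zt 82 [567.3 184.   21.4]
[316. 209.] 290 zt 92 [ 530.7 -137.9   17.3]
[405. 219.] 303 zt 73 [ 501.8 -351.    21.6]
[174. 228.] 385 zt 99 [492.5 201.5  24.7]
[166. 261.] 512 zt 114 [417.3 216.6  27.9]
```

View pics/s9.png

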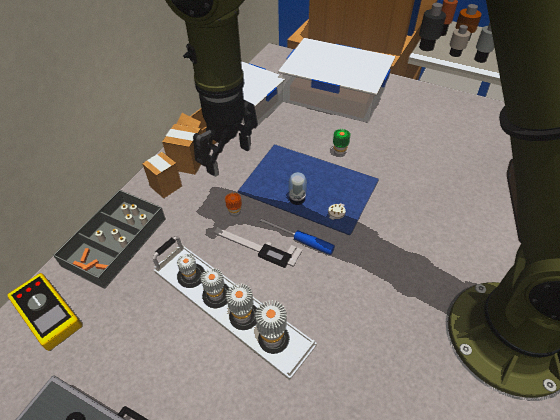

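The side view shows the tubes upright at (187,265), (213,283), (240,302) and (271,322), rising in height from the handle. The measured centres are within about 3 mm of the seats. The glass tube at (297,187) hasn't moved. Handing in.

```bash
python3 -c "
from bench import arm
print(arm.finish_job())"
```

```text
the job is handed in; nothing more can be done
None
```

The job is handed in: all four tubes stand upright on their seats within about 3 mm of centre, shortest next to the handle and tallest at the far end, and the glass tube has not moved; the hand-in returned no verdict.

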